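# Fetch the gift box from behind the tea caddies

### The job

A customer wants the green gift box that stands behind the three tea caddies on the pine display: first clear all three caddies onto the brown wooden side tray, then set the box, upright as it stood, in the middle of the black wrapping mat and lengthwise along it, and only then put every caddy back exactly where it stood before, each colour in its own place and square to the display. Set everything down gently, tip nothing over, and leave the mug, the amber vase and the tape dispenser alone.

Things in the scene. Friction and masses are not known exactly. Their poses are not given: they have to be found in the camera images.
- caddy_red: Square tea caddy painted red, with brass bands; the three differ in colour only. Body 70 x 70 mm, fixed lid 72 x 72 mm with its top 98 mm above the underside; on it a round dark wooden knob, 22 mm in diameter, 28 mm tall, to lift it by (0.26 kg). Origin: centre of the underside, x and y square to the sides, z up. Starts in the display's front row, square within 2 degrees; places shuffled.
- caddy_blue: Square tea caddy painted blue, with brass bands; the three differ in colour only. Body 70 x 70 mm, fixed lid 72 x 72 mm with its top 98 mm above the underside; on it a round dark wooden knob, 22 mm in diameter, 28 mm tall, to lift it by (0.26 kg). Origin: centre of the underside, x and y square to the sides, z up. Starts in the display's front row, square within 2 degrees; places shuffled.
- caddy_yellow: Square tea caddy painted yellow, with brass bands; the three differ in colour only. Body 70 x 70 mm, fixed lid 72 x 72 mm with its top 98 mm above the underside; on it a round dark wooden knob, 22 mm in diameter, 28 mm tall, to lift it by (0.26 kg). Origin: centre of the underside, x and y square to the sides, z up. Starts in the display's front row, square within 2 degrees; places shuffled.
- gift_box: Closed rigid green gift box with brass-coloured bands, 50 mm (x, front to back) x 220 mm (y) x 70 mm high, 0.42 kg. Origin: centre of the underside. Starts on the display behind the caddies (further from the robot), only 4 to 12 mm from them, too little for a finger; behind it 26 to 32 mm to the rear edge board, which rises 22 mm above the floor it stands on.
- display: Fixed shallow pine tray on black runners, 186 mm (x, front to back) x 304 mm (y) outside, 166 x 284 mm inside; floor 30 mm and edge boards 52 mm above the counter. Origin: centre of the underside, on the counter; x points away from the robot within 9 degrees. The caddies stand in a row along y, 40 mm in front of its centre, about 88 mm apart centre to centre.
- tray: Fixed dark brown wooden side tray with brass end handles, the place to park the caddies: 340 mm (x, long side) x 132 mm outside, inside 324 x 116 mm, floor 8 mm and rim 20 mm above the counter. Room for three caddies in a line along x. Origin: centre of the underside, on the counter. It lies to the left or to the right of the display.
- mat: Fixed flat black rubber wrapping mat, 300 mm (x, long side) x 130 mm x 3 mm thick. Origin: centre of the underside, on the counter. It lies on the other side of the display from the tray.
- mug: Bystander: white ceramic mug, 80 mm in diameter, 90 mm high, handle pointing away from the robot, loose, beyond the display. Origin: centre of the underside.
- bud_vase: Bystander: amber glass bud vase, 80 mm in diameter at its belly, 112 mm high, loose, beyond the display. Origin: centre of the underside.
- tape: Bystander: black weighted tape dispenser, 55 x 140 mm (x, y), 86 mm high, loose, on the counter beyond the display. Origin: centre of the underside.

How it is judged:
On the way, in this order (a step that is already met when the one before it is completed fails the run):
1. all three caddies stand upright on the side tray at once, the gift box still in its place on the display (x of caddy_red in the frame of tray between -0.135 and 0.135 m and y of caddy_red in the frame of tray between -0.03 and 0.03 m and z of each of caddy_red, caddy_blue, caddy_yellow in the frame of tray below 0.014 m and angle between each of caddy_red, caddy_blue, caddy_yellow's own z axis and vertical below 0.1 rad and linear speed of each of caddy_red, caddy_blue, caddy_yellow below 0.05 m/s and x of caddy_blue in the frame of tray between -0.135 and 0.135 m and y of caddy_blue in the frame of tray between -0.03 and 0.03 m and x of caddy_yellow in the frame of tray between -0.135 and 0.135 m and y of caddy_yellow in the frame of tray between -0.03 and 0.03 m and distance of gift_box from where it was at the start of the episode below 0.04 m), for 0.2 s.
2. the gift box stands on the middle of the mat, along it, the caddies still on the tray (horizontal distance between gift_box and mat below 0.015 m and z of gift_box in the frame of mat below 0.008 m and angle between gift_box's own z axis and vertical below 0.08 rad and angle between the y axis of gift_box and the x axis of mat, either way round below 0.17 rad and linear speed of gift_box below 0.03 m/s and x of caddy_red in the frame of tray between -0.135 and 0.135 m and y of caddy_red in the frame of tray between -0.03 and 0.03 m and z of each of caddy_red, caddy_blue, caddy_yellow in the frame of tray below 0.014 m and angle between each of caddy_red, caddy_blue, caddy_yellow's own z axis and vertical below 0.1 rad and linear speed of each of caddy_red, caddy_blue, caddy_yellow below 0.05 m/s and x of caddy_blue in the frame of tray between -0.135 and 0.135 m and y of caddy_blue in the frame of tray between -0.03 and 0.03 m and x of caddy_yellow in the frame of tray between -0.135 and 0.135 m and y of caddy_yellow in the frame of tray between -0.03 and 0.03 m), for 0.2 s.
At the end, for the whole second after the job is handed in: Every caddy stands upright within 15 mm of where it stood at the start, its sides square to the display within 0.17 rad; the gift box stands upright on the mat, its centre within 15 mm of the mat's centre and its long side along the mat's within 0.17 rad; all are at rest (distance of each of caddy_red, caddy_blue, caddy_yellow from where it was at the start of the episode below 0.015 m and angle between each of caddy_red, caddy_blue, caddy_yellow, gift_box's own z axis and vertical below 0.08 rad and linear speed of each of caddy_red, caddy_blue, caddy_yellow, gift_box below 0.03 m/s and (angle between the x axis of caddy_red and the x axis of display, either way round below 0.17 rad or angle between the x axis of caddy_red and the y axis of display, either way round below 0.17 rad) and (angle between the x axis of caddy_blue and the x axis of display, either way round below 0.17 rad or angle between the x axis of caddy_blue and the y axis of display, either way round below 0.17 rad) and (angle between the x axis of caddy_yellow and the x axis of display, either way round below 0.17 rad or angle between the x axis of caddy_yellow and the y axis of display, either way round below 0.17 rad) and horizontal distance between gift_box and mat below 0.015 m and z of gift_box in the frame of mat below 0.008 m and angle between the y axis of gift_box and the x axis of mat, either way round below 0.17 rad); the robot touches nothing.
It fails at once if a bystander (mug, vase, tape dispenser) is moved by more than 20 mm (distance of any of mug, bud_vase, tape from where it was at the start of the episode above 0.02 m).
It fails at once if a caddy or the gift box is tipped by more than 0.5 rad (angle between any of caddy_red, caddy_blue, caddy_yellow, gift_box's own z axis and vertical above 0.5 rad).
It fails at once if a caddy or the gift box is dropped (falls free of the fingers faster than 0.7 m/s, about 25 mm of fall) ((linear speed of caddy_red above 0.7 m/s and contact force between caddy_red and the fingers below 0.05 N) or (linear speed of caddy_blue above 0.7 m/s and contact force between caddy_blue and the fingers below 0.05 N) or (linear speed of caddy_yellow above 0.7 m/s and contact force between caddy_yellow and the fingers below 0.05 N) or (linear speed of gift_box above 0.7 m/s and contact force between gift_box and the fingers below 0.05 N)).
It also fails if it takes over 147 s, if anything falls off the work surface, if the arm or the gripper's body presses on something with over 40 N, if the wrist force passes 120 N, or if a joint passes its speed limit or range.

### The arm

A 7-joint arm with a two-finger parallel gripper is mounted at the origin on the work surface. World frame = base frame: x ahead of the robot, y to its left, z up, the work surface at z = 0. Lengths are in m, angles in rad, forces in N, time in s.
With the tool pointing down it reaches from about 0.35 to 0.9 m from the base axis. Payload 19.9 kg.
Tool frame: the origin (TCP) lies at the very end of the fingers, on their centre line; the grasp point (between the pads) lies arm.grasp_offset behind it (arm.grasp_offset is the distance from the TCP to the grasp point, in m); z points along the fingers, y is the line along which they close (so a half turn about z gives the same grasp; the last joint's range is limited). The gripper opens to 94 mm and grips with 3 to 60 N. Pads are 16 mm wide; open, the fingers measure 119 mm over their backs; the gripper's body (75 mm by 177 mm) begins 78 mm behind the grasp point.
Start: joints at [-1.308, 0.417, -0.01, 1.614, 0.005, 1.111, -0.053], TCP at [0.188, 0.596, 0.205] pointing down, gripper open.
Joint ranges: [-2.81, 2.81], [-0.39, 2.02], [-1.27, 1.25], [0.06, 2.57], [-1.19, 4.33], [0.19, 2], [-2.82, 2.82]. Speed limits (rad/s): [1.89, 1.89, 2.39, 2.39, 3.01, 3.01, 3.01].

### API

Orientations are given as a unit quaternion [w, x, y, z].
In Python, from workcell import sensors, vision, arm gives the robot as it stands. The module is installed in compiled form; this text tells all that it offers.
- The arm moves only by the tool arm_command, never from a script. Its argument "targets" is a list of rows, each a list of 2 entries, a list of its own where there are three numbers: the shift along the tool's x, y, z in mm, then the turn, a rotation vector about the tool's x, y, z in degrees. In form: [[[dx, dy, dz], [ax, ay, az]], ...]. A call has 1 to 5 rows; each row shifts and turns the commanded pose from where the row before left it, along the tool's axes as they then stand; what a row does not reach is not made up. A row lasts 1/12 s, in which the tool goes at most 41.7 mm and 7.16 degrees, less where a joint would pass 70% of its speed; a pose out of reach is approached as far as the arm can. A call is refused whole if a number of a shift passes 41.7 or a number of a turn 7.16, either way. A call with a gripper value outside its range is refused whole. "fingers" is the closure in counts, from 0 (fully open) to 255 (shut), set as the call begins (left out, the last holds). The fingers move at their own pace and stop on an object; "force" is the grip in N (left out, the last holds). Time passes only in rows, so rows that do not move let the fingers close. It gives the time, the measured TCP pose, the force, the opening and the grip force at its end, in the units of the state.
- sensors.read_state(): the state, without advancing time (a new reading comes with each control period).
- vision.capture(name): name is "scene" or "top" or "wrist"; returns a dict with "image" (400x640x3 uint8, red, green, blue), "z_map" (400x640 float32, m along the optical axis (not along the pixel's ray), 0 where there is no reading), "camera_matrix" (3x3 intrinsics, pixels), "extrinsics" (4x4, takes a point from camera to world coordinates); the wrist camera has in their place "hand_eye" (4x4, takes a point from camera to tool coordinates, whose origin is the TCP and whose axes are the flange's). Camera axes: x right, y down, z forward; pixel columns grow to the right and rows downward; lengths in m; the calibration is good to about 2 mm. The wrist camera is an equidistant fisheye: a pixel r from the principal point sees the ray r / f radians off the axis. A picture is of the moment at which its call begins: read the wrist's pose just before it.
- arm.sign_off(): hands the job in; it is judged then, once.
The state is a dict: "clock": time; "joint_positions": joint angles; "dq": joint speeds; "joint_efforts": joint torques, N m; "position": TCP position; "ee_rot": TCP orientation; "force": force on the tool from outside, world axes, zero at the start; "ft_torque": the same for the moment, N m; "grip_width": finger opening in m; "grip_force": force on a finger pad.
Only numpy, scipy, OpenCV 4.12 (cv2) and the standard library are available. Lean on these libraries where they do the work, as an engineer would, in place of code of your own. Each camera call takes 0.05 s, during which the arm holds its last target. There are 200 camera calls.

## Working session

There is one attempt and no reset: what is moved stays moved. The work goes in short steps, Python scripts to look and compute and a tool call to move; the robot and the scene stay as the last step left them, time stands still between calls to the robot, and variables do not carry over. Pictures are saved under pics/ and viewed, at most 14 in all, crops included, and the job is handed in when it is done.

Besides the shell and the picture viewer there is one more tool, called after ">>>" as name([rows], argument=value, ...), one row to a line, values as JSON. arm_command: Moves the arm, as the interface text tells. Its arguments: {"type":"object","properties":{"targets":{"type":"array"},"fingers":{"type":"number"},"force":{"type":"number"}},"required":["targets"]}

```bash
mkdir -p pics; python3 - <<'E'
from workcell import sensors, vision, arm
import cv2,numpy as np
s=sensors.read_state()
for k,v in s.items(): print(k,np.round(v,4))
print(arm.grasp_offset)
for n in ["scene","top"]:
    c=vision.capture(n); np.savez("%s0.npz"%n,**c)
    cv2.imwrite(f"pics/{n}0.png",c["image"][:,:,::-1]); print(c["camera_matrix"],c["extrinsics"])
E
```

```text
clock 0.0
joint_positions [-1.3075  0.418  -0.0103  1.6142  0.0046  1.1107 -0.053 ]
dq [ 0.0018  0.0005 -0.0025 -0.0009 -0.0009  0.0008 -0.0001]
joint_efforts [-1.00000e-04 -8.51248e+01  6.39100e-01 -4.25989e+01 -4.88000e-02
  1.86000e-02  1.00000e-04]
position [0.1874 0.5958 0.2048]
ee_rot [-1.000e-04  1.518e-01  9.884e-01 -6.000e-04]
force [-0.7011  0.4672  0.2316]
ft_torque [-0.0333  0.0098  0.0091]
grip_force 0.0
grip_width 0.094
0.0188
[[443.70420247   0.         317.30675422]
 [  0.         443.70420247 198.98451455]
 [  0.           0.           1.        ]] [[-0.85072293  0.42822544 -0.3047843   0.96112925]
 [ 0.5253426   0.674092   -0.51924477  0.5639335 ]
 [-0.01690116 -0.60184961 -0.79843058  0.93958836]
 [ 0.          0.          0.          1.        ]]
[[444.77919572   0.         321.80209412]
 [  0.         444.77919572 194.2041958 ]
 [  0.           0.           1.        ]] [[ 0.01915871 -0.99624607  0.08441988  0.5136816 ]
 [-0.99959239 -0.0208735  -0.01947692  0.01085785]
 [ 0.02116595 -0.08401232 -0.9962399   1.16871202]
 [ 0.          0.          0.          1.        ]]
```

View pics/scene0.png

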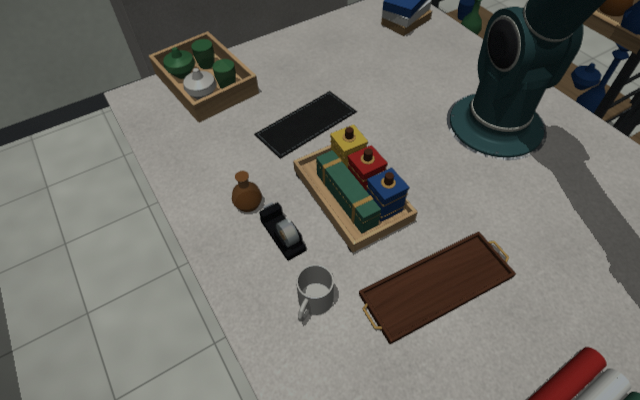

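View pics/top0.png

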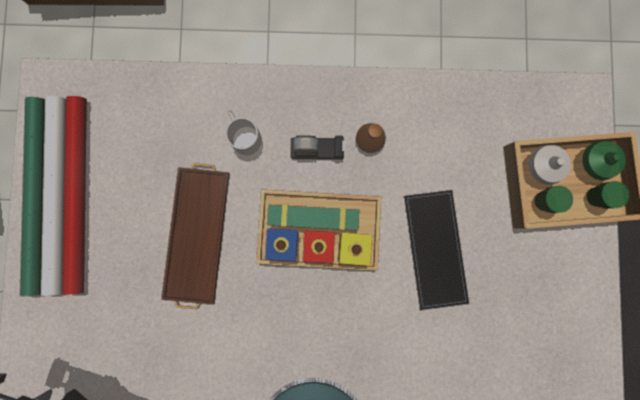

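The scene view shows the yellow, red and blue caddies in front of the green box. In the top view the lids are at (357,249), (319,247) and (281,245), the tray is at left (196,236), the mat at right (436,249), and mug, tape and vase lie beyond the display. Next I'll measure them.

```bash
cat > h.py <<'E'
import numpy as np,cv2
def cloud(c):
    K=c["camera_matrix"];E=c["extrinsics"];z=c["z_map"]
    v,u=np.mgrid[:z.shape[0],:z.shape[1]]
    P=np.stack([(u-K[0,2])/K[0,0]*z,(v-K[1,2])/K[1,1]*z,z],-1)@E[:3,:3].T+E[:3,3]
    P[z==0]=np.nan
    return P
def plane(c,uv,h):
    K=c["camera_matrix"];E=c["extrinsics"];uv=np.atleast_2d(uv)
    d=np.c_[(uv[:,0]-K[0,2])/K[0,0],(uv[:,1]-K[1,2])/K[1,1],np.ones(len(uv))]@E[:3,:3].T
    return (E[:3,3]+d*((h-E[2,3])/d[:,2])[:,None])[:,:2]
def rect(c,mask,h,close=7):
    m=cv2.morphologyEx(mask.astype(np.uint8)*255,cv2.MORPH_CLOSE,np.ones((close,close)))
    cs=cv2.findContours(m,cv2.RETR_EXTERNAL,cv2.CHAIN_APPROX_NONE)[0]
    k=max(cs,key=cv2.contourArea)[:,0,:]
    w=plane(c,k.astype(float),h)
    (cx,cy),(a,b),t=cv2.minAreaRect((w*1000).astype(np.float32))
    R=t if a>b else t+90
    return np.round([cx,cy],1),np.round(sorted([a,b])[::-1],1),round((R+90)%180-90,1)  # angle of LONG side from world x
def hsv(c): return [x.astype(int) for x in cv2.split(cv2.cvtColor(c["image"],cv2.COLOR_RGB2HSV))]
def measure(c,what=("red","blue","yellow","box","tray","mat","display")):
    H,S,V=hsv(c);P=cloud(c);X,Y,Z=P[...,0],P[...,1],P[...,2]
    roi=(X>.2)&(X<.68)&(abs(Y)<.45); o={}
    hi=(Z>.085)&roi
    col={"red":((H<6)|(H>172))&(S>150)&(V>80),"blue":(H>100)&(H<130)&(S>120),"yellow":(H>22)&(H<33)&(S>150)&(V>120)}
    for n in what:
        if n in col:
            m=col[n]&(Z>.09 )&roi; q=np.nanmedian(Z[m]); m&=abs(Z-q)<.012; o[n]=rect(c,m,q),round(q,3)
        elif n=="box":
            m=(H>60)&(H<95)&(S>60)&roi&(Z>.05); q=np.nanmedian(Z[m]); o[n]=rect(c,m&(abs(Z-q)<.012),q,15),round(q,3)
        elif n=="tray":
            m=(V<130)&(S>80)&((H<15)|(H>170))&roi&(Y>.18)&(Z<.04); o[n]=rect(c,m,.02),0
        elif n=="mat":
            m=(V<60)&roi&(Y<-.12)&(Z<.03); o[n]=rect(c,m,.003),0
        elif n=="display":
            m=roi&(abs(Y)<.2)&(Z>.04)&(Z<.064)&(H>8)&(H<25)&(S>60); o[n]=rect(c,m,.052,25),0
    return o
E
python3 - <<'E'
from h import *
for n in ["top","scene"]:
    c=dict(np.load(n+"0.npz"))
    print(n)
    for k,v in measure(c).items(): print(k,v)
P=cloud(dict(np.load("top0.npz"))); 
for u,v in [(319,180),(196,236),(436,249),(243,135),(320,148),(370,138)]: print(P[v,u].round(3))
E
```

```text
top
red ((array([480.3,  -3.6]), array([71. , 70.2]), -2.0), np.float64(0.129))
blue ((array([483.3,  82.4]), array([68.3, 68.2]), 88.1), np.float64(0.129))
yellow ((array([476.2, -89.7]), array([70.9, 70.9]), 86.1), np.float64(0.129))
box ((array([548.6,  10.2]), array([215.4,  46.9]), 88.0), np.float64(0.1))
tray ((array([499.3, 309.7]), array([337.8, 130.4]), -4.5), 0)
mat ((array([ 474.9, -313.3]), array([294.9, 125.5]), 8.2), 0)
display ((array([519.4,  -4.9]), array([303. , 185.7]), 87.8), 0)
scene
red ((array([485. ,  -2.1]), array([71.2, 69.9]), 88.4), np.float64(0.129))
blue ((array([489. ,  86.5]), array([77.8, 74.2]), 89.5), np.float64(0.128))
yellow ((array([481.3, -87.9]), array([69. , 68.3]), -3.5), np.float64(0.129))
box ((array([554.3,  14. ]), array([226.,  54.]), 88.3), np.float64(0.1))
tray ((array([505. , 313.9]), array([343.1, 132.1]), -4.4), 0)
mat ((array([ 479.2, -311.6]), array([298.3, 130.6]), 8.3), 0)
display ((array([525.2,  -1.3]), array([308.3, 188.9]), 87.9), 0)
[ 0.65  -0.004 -0.001]
[0.497 0.311 0.01 ]
[ 0.475 -0.313  0.004]
[0.765 0.199 0.007]
[ 0.731 -0.005  0.024]
[ 0.749 -0.128  0.081]
```

>>> arm_command([
  [[0, 0, 0], [0, 0, -5.1]],
  [[0, 0, 0], [0, 0, -5.1]],
  [[0, 0, 0], [0, 0, -5.1]],
  [[-10, -16, 0], [0, 0, 0]],
  [[-20, -30, 0], [0, 0, 0]],
], fingers=0, force=35)

```text
clock: 0.52
position: [0.2134, 0.5504, 0.2046]
ee_rot: [-0.001, 0.016, 1.0, -0.0]
force: [0.1, 1.1, 0.3]
grip_width: 0.0937
grip_force: 0.0
```

>>> arm_command([
  [[-21, -33, 0], [0, 0, 0]],
  [[-21, -33, 0], [0, 0, 0]],
  [[-21, -33, 0], [0, 0, 0]],
  [[-21, -33, 0], [0, 0, 0]],
  [[-21, -33, 0], [0, 0, 0]],
])

```text
clock: 0.93
position: [0.315, 0.3783, 0.2053]
ee_rot: [-0.0, 0.019, 1.0, -0.0]
force: [0.5, 0.8, 0.4]
grip_width: 0.094
grip_force: 0.0
```

>>> arm_command([
  [[-21, -33, 0], [0, 0, 0]],
  [[-21, -33, 0], [0, 0, 0]],
  [[-21, -33, 0], [0, 0, 0]],
  [[-21, -33, 0], [0, 0, 0]],
  [[-21, -33, 0], [0, 0, 0]],
])

```text
clock: 1.35
position: [0.4136, 0.2095, 0.2055]
ee_rot: [0.0, 0.019, 1.0, 0.0]
force: [2.2, 0.4, 0.1]
grip_width: 0.0938
grip_force: 0.0
```

>>> arm_command([
  [[-21, -33, 0], [0, 0, 0]],
  [[-21, -33, 0], [0, 0, 0]],
  [[-20, -30, 0], [0, 0, 0]],
  [[-13, -23, 0], [0, 0, 0]],
  [[0, 0, 0], [0, 0, 0]],
])

```text
clock: 1.77
position: [0.4854, 0.0846, 0.2054]
ee_rot: [0.0, 0.022, 1.0, -0.001]
force: [-0.0, -1.0, 0.1]
grip_width: 0.0942
grip_force: 0.0
```

```bash
cat > w.py <<'E'
from workcell import sensors, vision
from scipy.spatial.transform import Rotation as Ro
from h import *
def wrist(name=None):
    s=sensors.read_state(); c=vision.capture("wrist")
    if name: cv2.imwrite(f"pics/{name}.png",c["image"][:,:,::-1])
    q=s["ee_rot"]; T=np.eye(4); T[:3,:3]=Ro.from_quat([q[1],q[2],q[3],q[0]]).as_matrix(); T[:3,3]=s["position"]
    c["E"]=T@c["hand_eye"]; return s,c
def wcast(c,uv,h):
    K=c["camera_matrix"]; uv=np.atleast_2d(uv).astype(float); d=(uv-K[:2,2])/np.array([K[0,0],K[1,1]])
    r=np.linalg.norm(d,axis=1)+1e-12
    D=np.c_[d*(np.sin(r)/r)[:,None],np.cos(r)]@c["E"][:3,:3].T; o=c["E"][:3,3]
    return (o+D*((h-o[2])/D[:,2])[:,None])[:,:2]
E
python3 - <<'E'
from w import *
s,c=wrist("w1"); print(c["hand_eye"].round(3),c["camera_matrix"].round(1),c["z_map"][200,320])
H,S,V=hsv(c)
np.savez("w1.npz",**c)
E
```

```text
[[ 0.    -0.971 -0.24   0.071]
 [ 1.     0.     0.     0.001]
 [-0.    -0.24   0.971 -0.178]
 [ 0.     0.     0.     1.   ]] [[309.7   0.  322.2]
 [  0.  309.7 201.3]
 [  0.    0.    1. ]] 0.24762897
```

View pics/w1.png

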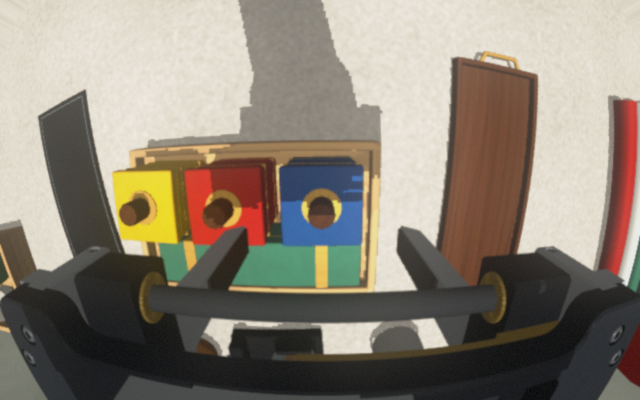

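The wrist view shows all three lids: yellow (147,205), red (222,208), blue (321,205), with the finger tips to either side of blue. I'll measure lid centres from here.

```bash
cat >> w.py <<'E'
def wZ(c):
    K=c["camera_matrix"]; v,u=np.mgrid[:400,:640]; dx=(u-K[0,2])/K[0,0]; dy=(v-K[1,2])/K[1,1]; r=np.hypot(dx,dy)+1e-12
    z=c["z_map"]; t=np.tan(r)/r*z
    P=np.stack([dx*t,dy*t,z],-1)@c["E"][:3,:3].T+c["E"][:3,3]; P[z==0]=np.nan; return P
def wrect(c,mask,h,close=5):
    m=cv2.morphologyEx(mask.astype(np.uint8)*255,cv2.MORPH_CLOSE,np.ones((close,close)))
    k=max(cv2.findContours(m,cv2.RETR_EXTERNAL,cv2.CHAIN_APPROX_NONE)[0],key=cv2.contourArea)[:,0,:]
    (cx,cy),(a,b),t=cv2.minAreaRect((wcast(c,k,h)*1000).astype(np.float32))
    R=t if a>b else t+90
    return np.round([cx,cy],1),np.round(sorted([a,b])[::-1],1),round((R+90)%180-90,1)
def cols(c):
    H,S,V=hsv(c)
    return {"red":((H<6)|(H>172))&(S>150)&(V>80),"blue":(H>100)&(H<130)&(S>120),"yellow":(H>22)&(H<33)&(S>150)&(V>120)}
E
python3 - <<'E'
from w import *
c=dict(np.load("w1.npz"));P=wZ(c);Z=P[...,2]
H,S,V=hsv(c)
for n,m in cols(c).items():
    print(n,wrect(c,m&(abs(Z-.128)<.008),.128))
    q=(P[...,0]>.4)&(abs(Z-.156)<.006)
    k=q&(np.hypot(P[...,0]-wrect(c,m&(abs(Z-.128)<.008),.128)[0][0]/1e3,P[...,1]-wrect(c,m&(abs(Z-.128)<.008),.128)[0][1]/1e3)<.03)
    if k.sum()>20: print(" knob",wrect(c,k,.156,3),k.sum())
print(wrect(c,(V<60)&(abs(Z-.003)<.006)&(P[...,1]<-.2)&(P[...,0]<.64),.003))
E
```

```text
red (array([479.1,  -0.5]), array([72.2, 70.8]), 89.1)
 knob (array([ 4.79e+02, -2.00e-01]), array([22. , 20.9]), 88.7) 512
blue (array([483. ,  84.5]), array([69.7, 69.4]), 88.0)
 knob (array([482.3,  85.6]), array([21.6, 20.7]), -3.2) 595
yellow (array([476.2, -86.1]), array([71.6, 70.6]), 86.0)
 knob (array([475.2, -85.6]), array([22.9, 20.3]), 89.3) 366
(array([ 576.8, -250.8]), array([13.5,  1.7]), -88.3)
```

>>> arm_command([
  [[2, 0, 25], [0, 0, 0]],
  [[0, 0, 30], [0, 0, 0]],
  [[0, 0, 12], [0, 0, 0]],
  [[0, 0, 5], [0, 0, 0]],
  [[0, 0, 0], [0, 0, 0]],
])

```text
clock: 2.23
position: [0.4809, 0.0903, 0.1327]
ee_rot: [-0.001, 0.018, 1.0, -0.0]
force: [-0.3, 0.1, 0.0]
grip_width: 0.0938
grip_force: 0.0
```

>>> arm_command([
  [[0, 0, 0], [0, 0, 0]],
  [[0, 0, 0], [0, 0, 0]],
  [[0, 0, 0], [0, 0, 0]],
  [[0, 0, 0], [0, 0, 0]],
  [[0, 0, 0], [0, 0, 0]],
], fingers=255, force=35)

```text
clock: 2.65
position: [0.4819, 0.0898, 0.1339]
ee_rot: [0.0, 0.019, 1.0, 0.0]
force: [-1.0, 0.1, -0.9]
grip_width: 0.0638
grip_force: 0.0
```

>>> arm_command([
  [[0, 0, 0], [0, 0, 0]],
  [[0, 0, 0], [0, 0, 0]],
  [[0, 0, 0], [0, 0, 0]],
  [[0, 0, 0], [0, 0, 0]],
  [[0, 0, 0], [0, 0, 0]],
])

```text
clock: 3.07
position: [0.4816, 0.0897, 0.1335]
ee_rot: [-0.0, 0.019, 1.0, -0.0]
force: [0.9, -0.9, 0.9]
grip_width: 0.0309
grip_force: 0.4
```

Measured y is 4.5 mm off the knob and a finger is touching, so I'll ease the grip open, recentre and close again.

>>> arm_command([
  [[0, 0, 0], [0, 0, 0]],
  [[0, 0, 0], [0, 0, 0]],
  [[0, -2, 0], [0, 0, 0]],
  [[0, -2.5, 0], [0, 0, 0]],
  [[0, 0, 0], [0, 0, 0]],
], fingers=145)

```text
clock: 3.48
position: [0.4815, 0.0846, 0.1335]
ee_rot: [0.0, 0.019, 1.0, -0.0]
force: [-0.1, 0.4, 0.1]
grip_width: 0.0405
grip_force: 0.0
```

```bash
python3 - <<'E'
from w import *
for i in range(2):
    s,c=wrist();P=wZ(c);Z=P[...,2];print(s["position"].round(4),s["grip_width"])
    m=cols(c)
    for n in m: print(n,wrect(c,m[n]&(abs(Z-.128)<.008),.128))
    r=wrect(c,m["blue"]&(abs(Z-.128)<.008),.128)[0]/1e3
    k=(abs(Z-.154)<.005)&(np.hypot(P[...,0]-r[0],P[...,1]-r[1])<.013)
    print(k.sum(), np.nanmean(P[k],0) if k.sum() else 0)
E
```

```text
[0.4815 0.0846 0.1335] 0.040490806983572714
red (array([4.753e+02, 2.000e-01]), array([72.9, 64.5]), 88.9)
blue (array([482.6,  81.1]), array([73.1, 59.7]), 2.4)
yellow (array([476.2, -86. ]), array([72.8, 70.4]), 86.8)
1027 [0.48172511 0.08451137 0.15452828]
[0.4815 0.0849 0.1335] 0.04067032877715997
red (array([ 4.753e+02, -2.000e-01]), array([72.5, 64.4]), 88.9)
blue (array([482.6,  81.1]), array([73.9, 59.3]), 3.1)
yellow (array([476.2, -86.2]), array([72.3, 70.4]), 86.8)
1024 [0.4817047  0.08446585 0.15452442]
```

>>> arm_command([
  [[0, 0, 0], [0, 0, 0]],
  [[0, 0, 0], [0, 0, 0]],
  [[0, 0, 0], [0, 0, 0]],
  [[0, 0, 0], [0, 0, 0]],
  [[0, 0, 0], [0, 0, 0]],
], fingers=255)

```text
clock: 4.0
position: [0.4813, 0.0852, 0.1334]
ee_rot: [-0.0, 0.019, 1.0, -0.0]
force: [-0.2, 0.5, -1.2]
grip_width: 0.0215
grip_force: 35.0
```

>>> arm_command([
  [[0, 0, 0], [0, 0, 0]],
  [[0, 0, -5], [0, 0, 0]],
  [[0, 0, -15], [0, 0, 0]],
  [[0, 0, -25], [0, 0, 0]],
  [[0, 0, -25], [0, 0, 0]],
])

```text
clock: 4.42
position: [0.481, 0.085, 0.2043]
ee_rot: [-0.001, 0.019, 1.0, -0.0]
force: [1.7, -0.1, -2.1]
grip_width: 0.0212
grip_force: 35.0
```

>>> arm_command([
  [[-8, 16, 0], [0, 0, 0]],
  [[-15, 31, 0], [0, 0, 0]],
  [[-15, 31, 0], [0, 0, 0]],
  [[-15, 31, 0], [0, 0, 0]],
  [[-15, 31, 0], [0, 0, 0]],
])

```text
clock: 4.83
position: [0.5552, 0.2241, 0.2038]
ee_rot: [0.0, 0.019, 1.0, 0.0]
force: [1.0, 0.2, -1.2]
grip_width: 0.0213
grip_force: 35.0
```

>>> arm_command([
  [[-15, 31, 0], [0, 0, 0]],
  [[-15, 31, 0], [0, 0, 0]],
  [[-10, 23, 0], [0, 0, 0]],
  [[0, 0, 0], [0, 0, 0]],
  [[0, 0, 0], [0, 0, 0]],
])

```text
clock: 5.25
position: [0.5976, 0.307, 0.2028]
ee_rot: [-0.0, 0.018, 1.0, -0.0]
force: [0.4, -1.1, -2.7]
grip_width: 0.0213
grip_force: 35.0
```

>>> arm_command([
  [[0, 0, 20], [0, 0, 0]],
  [[0, 0, 30], [0, 0, 0]],
  [[0, 0, 25], [0, 0, 0]],
  [[0, 0, 10], [0, 0, 0]],
  [[0, 0, 0], [0, 0, 0]],
])

```text
clock: 5.67
position: [0.5967, 0.3045, 0.1166]
ee_rot: [-0.001, 0.019, 1.0, -0.001]
force: [0.3, -0.3, -1.6]
grip_width: 0.0214
grip_force: 35.0
```

>>> arm_command([
  [[0, 0, 2], [0, 0, 0]],
  [[0, 0, 1.5], [0, 0, 0]],
  [[0, 0, 1], [0, 0, 0]],
  [[0, 0, 0], [0, 0, 0]],
  [[0, 0, 0], [0, 0, 0]],
])

```text
clock: 6.08
position: [0.5981, 0.3061, 0.1147]
ee_rot: [0.0, 0.019, 1.0, 0.0]
force: [-0.8, 0.1, -2.4]
grip_width: 0.0208
grip_force: 35.0
```

>>> arm_command([
  [[0, 0, 0], [0, 0, 0]],
  [[0, 0, 0], [0, 0, 0]],
  [[0, 0, 0], [0, 0, 0]],
  [[0, 0, 0], [0, 0, 0]],
  [[0, 0, 0], [0, 0, 0]],
], fingers=120)

```text
clock: 6.5
position: [0.598, 0.306, 0.1141]
ee_rot: [0.0, 0.019, 1.0, -0.0]
force: [1.4, 0.1, -0.2]
grip_width: 0.049
grip_force: 0.0
```

>>> arm_command([
  [[0, 0, -5], [0, 0, 0]],
  [[0, 0, -25], [0, 0, 0]],
  [[0, 0, -30], [0, 0, 0]],
  [[0, 0, -25], [0, 0, 0]],
  [[0, 0, -10], [0, 0, 0]],
])

```text
clock: 6.92
position: [0.5991, 0.3064, 0.2132]
ee_rot: [0.002, 0.019, 1.0, 0.001]
force: [0.7, -0.4, 0.9]
grip_width: 0.0501
grip_force: 0.0
```

>>> arm_command([
  [[6, -17, 0], [0, 0, 0]],
  [[12, -34, 0], [0, 0, 0]],
  [[12, -34, 0], [0, 0, 0]],
  [[12, -34, 0], [0, 0, 0]],
  [[12, -34, 0], [0, 0, 0]],
])

```text
clock: 7.33
position: [0.5371, 0.1537, 0.2088]
ee_rot: [-0.0, 0.019, 1.0, -0.0]
force: [-0.1, -0.3, -0.0]
grip_width: 0.0498
grip_force: 0.0
```

>>> arm_command([
  [[12, -34, 0], [0, 0, 0]],
  [[12, -34, 0], [0, 0, 0]],
  [[12, -34, 0], [0, 0, 0]],
  [[10, -34, 0], [0, 0, 0]],
  [[7, -22, 0], [0, 0, 0]],
])

```text
clock: 7.75
position: [0.4779, -0.0037, 0.2091]
ee_rot: [0.0, 0.02, 1.0, -0.0]
force: [0.9, -0.2, -0.2]
grip_width: 0.0499
grip_force: 0.0
```

>>> arm_command([
  [[0, 0, 10], [0, 0, 0]],
  [[0, 0, 20], [0, 0, 0]],
  [[0, 0, 10], [0, 0, 0]],
  [[0, 0, 0], [0, 0, 0]],
  [[0, 0, 0], [0, 0, 0]],
])

```text
clock: 8.17
position: [0.4791, -0.0004, 0.1688]
ee_rot: [-0.001, 0.019, 1.0, -0.0]
force: [0.3, 0.4, 0.2]
grip_width: 0.05
grip_force: 0.0
```

```bash
cat >> w.py <<'E'
def knob(near,c=None,h=.156):
    s,c=wrist();P=wZ(c);k=(abs(P[...,2]-h+.001)<.005)&(np.hypot(P[...,0]-near[0],P[...,1]-near[1])<.022)
    m=k.astype(np.uint8)*255
    r=wrect(c,k,h,3); print("tcp",s["position"].round(4),"w",round(s["grip_width"],4),"knob",r,"mean",np.nanmean(P[k],0).round(4),k.sum())
E
python3 - <<'E'
from w import *
knob((.4785,-.001))
s,c=wrist("w2");P=wZ(c)
for n,m in cols(c).items():
    if n!="blue": print(n,wrect(c,m&(abs(P[...,2]-.128)<.008),.128))
E
```

```text
tcp [ 4.791e-01 -4.000e-04  1.688e-01] w 0.05 knob (array([478.8,  -2. ]), array([21.7, 20.4]), -2.0) mean [ 0.4791 -0.0022  0.1545] 793
red (array([479. ,  -1.9]), array([71.9, 68.8]), -1.2)
yellow (array([475.5, -87.1]), array([71.1, 70.3]), 85.8)
```

>>> arm_command([
  [[0, -1.5, 12], [0, 0, 0]],
  [[0, 0, 15], [0, 0, 0]],
  [[0, 0, 8.5], [0, 0, 0]],
  [[0, 0, 0], [0, 0, 0]],
  [[0, 0, 0], [0, 0, 0]],
])

```text
clock: 8.68
position: [0.4793, -0.0022, 0.1338]
ee_rot: [-0.0, 0.019, 1.0, -0.0]
force: [0.6, -0.6, 1.2]
grip_width: 0.0497
grip_force: 0.0
```

>>> arm_command([
  [[0, 0, 0], [0, 0, 0]],
  [[0, 0, 0], [0, 0, 0]],
  [[0, 0, 0], [0, 0, 0]],
  [[0, 0, 0], [0, 0, 0]],
  [[0, 0, 0], [0, 0, 0]],
], fingers=255)

```text
clock: 9.1
position: [0.4793, -0.0023, 0.1337]
ee_rot: [0.0, 0.019, 1.0, -0.0]
force: [0.3, -0.4, -3.1]
grip_width: 0.0211
grip_force: 35.0
```

>>> arm_command([
  [[0, 0, 0], [0, 0, 0]],
  [[0, 0, 0], [0, 0, 0]],
])

```text
clock: 9.27
position: [0.4793, -0.0023, 0.1336]
ee_rot: [0.0, 0.019, 1.0, -0.0]
force: [-0.4, -0.6, 3.0]
grip_width: 0.0214
grip_force: 35.0
```

>>> arm_command([
  [[0, 0, -5], [0, 0, 0]],
  [[0, 0, -15], [0, 0, 0]],
  [[0, 0, -25], [0, 0, 0]],
  [[0, 0, -25], [0, 0, 0]],
  [[0, 16, 0], [0, 0, 0]],
])

```text
clock: 9.68
position: [0.4814, 0.0115, 0.2078]
ee_rot: [0.003, 0.021, 1.0, 0.0]
force: [0.9, 0.5, -2.6]
grip_width: 0.0214
grip_force: 35.0
```

>>> arm_command([
  [[-1, 34, 0], [0, 0, 0]],
  [[-1, 34, 0], [0, 0, 0]],
  [[-1, 34, 0], [0, 0, 0]],
  [[-1, 34, 0], [0, 0, 0]],
  [[-1, 34, 0], [0, 0, 0]],
])

```text
clock: 10.1
position: [0.4908, 0.1851, 0.2037]
ee_rot: [-0.0, 0.019, 1.0, -0.0]
force: [0.4, -0.2, -2.8]
grip_width: 0.021
grip_force: 35.0
```

>>> arm_command([
  [[-1, 34, 0], [0, 0, 0]],
  [[-1, 34, 0], [0, 0, 0]],
  [[0, 34, 0], [0, 0, 0]],
  [[0, 20, 0], [0, 0, 0]],
  [[0, 8.5, 0], [0, 0, 0]],
])

```text
clock: 10.52
position: [0.4971, 0.3172, 0.2031]
ee_rot: [-0.0, 0.017, 1.0, 0.0]
force: [-0.3, 0.1, -3.8]
grip_width: 0.0214
grip_force: 35.0
```

>>> arm_command([
  [[0, 0, 20], [0, 0, 0]],
  [[0, 0, 30], [0, 0, 0]],
  [[0, 0, 25], [0, 0, 0]],
  [[0, 0, 10], [0, 0, 0]],
  [[0, 0, 0], [0, 0, 0]],
])

```text
clock: 10.93
position: [0.4971, 0.3124, 0.1165]
ee_rot: [-0.001, 0.019, 1.0, -0.001]
force: [0.4, 0.6, -2.4]
grip_width: 0.0215
grip_force: 35.0
```

>>> arm_command([
  [[0, 0, 3], [0, 0, 0]],
  [[0, 0, 2], [0, 0, 0]],
  [[0, 0, 1], [0, 0, 0]],
  [[0, 0, 0], [0, 0, 0]],
  [[0, 0, 0], [0, 0, 0]],
])

```text
clock: 11.35
position: [0.4984, 0.3139, 0.1132]
ee_rot: [0.0, 0.019, 1.0, 0.0]
force: [-0.1, -0.4, -3.3]
grip_width: 0.0215
grip_force: 35.0
```

>>> arm_command([
  [[0, 0, 1.5], [0, 0, 0]],
  [[0, 0, 0], [0, 0, 0]],
  [[0, 0, 0], [0, 0, 0]],
])

```text
clock: 11.6
position: [0.4985, 0.3137, 0.1114]
ee_rot: [0.0, 0.019, 1.0, 0.0]
force: [-0.2, -2.1, 5.3]
grip_width: 0.0211
grip_force: 35.0
```

>>> arm_command([
  [[0, 0, 0], [0, 0, 0]],
  [[0, 0, 0], [0, 0, 0]],
  [[0, 0, 0], [0, 0, 0]],
  [[0, 0, 0], [0, 0, 0]],
  [[0, 0, 0], [0, 0, 0]],
], fingers=120)

```text
clock: 12.02
position: [0.4981, 0.3138, 0.1109]
ee_rot: [-0.0, 0.019, 1.0, -0.0]
force: [0.9, 0.3, -0.6]
grip_width: 0.0488
grip_force: 0.0
```

>>> arm_command([
  [[0, 0, -5], [0, 0, 0]],
  [[0, 0, -25], [0, 0, 0]],
  [[0, 0, -30], [0, 0, 0]],
  [[0, 0, -25], [0, 0, 0]],
  [[0, -17, -10], [0, 0, 0]],
])

```text
clock: 12.43
position: [0.4979, 0.2999, 0.2096]
ee_rot: [0.002, 0.017, 1.0, 0.002]
force: [0.5, 0.4, 0.6]
grip_width: 0.0496
grip_force: 0.0
```

>>> arm_command([
  [[1, -34, 0], [0, 0, 0]],
  [[1, -34, 0], [0, 0, 0]],
  [[1, -34, 0], [0, 0, 0]],
  [[1, -34, 0], [0, 0, 0]],
  [[1, -34, 0], [0, 0, 0]],
])

```text
clock: 12.85
position: [0.4857, 0.1256, 0.2064]
ee_rot: [0.0, 0.019, 1.0, 0.0]
force: [1.1, -0.6, -0.0]
grip_width: 0.05
grip_force: 0.0
```

>>> arm_command([
  [[1, -34, 0], [0, 0, 0]],
  [[1, -34, 0], [0, 0, 0]],
  [[0.5, -34, 0], [0, 0, 0]],
  [[0, -34, 0], [0, 0, 0]],
  [[0, -34, 0], [0, 0, 0]],
])

```text
clock: 13.27
position: [0.4768, -0.0443, 0.2066]
ee_rot: [0.0, 0.019, 1.0, 0.0]
force: [1.1, -0.3, 0.0]
grip_width: 0.0501
grip_force: 0.0
```

>>> arm_command([
  [[0, -30, 0], [0, 0, 0]],
  [[0, -14, 10], [0, 0, 0]],
  [[0, 0, 20], [0, 0, 0]],
  [[0, 0, 8], [0, 0, 0]],
  [[0, 0, 0], [0, 0, 0]],
])

```text
clock: 13.68
position: [0.4746, -0.0863, 0.1668]
ee_rot: [-0.001, 0.019, 1.0, -0.0]
force: [0.2, -0.5, 0.1]
grip_width: 0.05
grip_force: 0.0
```

```bash
python3 - <<'E'
from w import *
knob((.4755,-.0865))
s,c=wrist("w3");P=wZ(c);m=cols(c)["yellow"]
print(wrect(c,m&(abs(P[...,2]-.128)<.008),.128))
E
```

```text
tcp [ 0.4746 -0.0863  0.1668] w 0.05 knob (array([474.9, -88.5]), array([21.4, 21. ]), -17.3) mean [ 0.4751 -0.0887  0.1546] 787
(array([476.1, -87.5]), array([71.5, 67. ]), -2.3)
```

>>> arm_command([
  [[0, -2, 12], [0, 0, 0]],
  [[0, 0, 14], [0, 0, 0]],
  [[0, 0, 7], [0, 0, 0]],
  [[0, 0, 0], [0, 0, 0]],
  [[0, 0, 0], [0, 0, 0]],
])

```text
clock: 14.2
position: [0.4757, -0.0884, 0.1356]
ee_rot: [0.0, 0.019, 1.0, -0.0]
force: [0.0, 0.2, 1.0]
grip_width: 0.0499
grip_force: 0.0
```

>>> arm_command([
  [[0, 0, 0], [0, 0, 0]],
  [[0, 0, 0], [0, 0, 0]],
  [[0, 0, 0], [0, 0, 0]],
  [[0, 0, 0], [0, 0, 0]],
  [[0, 0, 0], [0, 0, 0]],
], fingers=255)

```text
clock: 14.62
position: [0.4755, -0.0887, 0.1352]
ee_rot: [0.0, 0.019, 1.0, -0.0]
force: [-0.6, 0.4, -3.7]
grip_width: 0.0212
grip_force: 35.0
```

>>> arm_command([
  [[0, 0, 0], [0, 0, 0]],
  [[0, 0, 0], [0, 0, 0]],
])

```text
clock: 14.78
position: [0.4755, -0.0888, 0.1351]
ee_rot: [0.0, 0.019, 1.0, -0.0]
force: [0.2, -1.3, 2.3]
grip_width: 0.0216
grip_force: 35.0
```

>>> arm_command([
  [[0, 0, -5], [0, 0, 0]],
  [[0, 0, -20], [0, 0, 0]],
  [[0, 0, -35], [0, 0, 0]],
  [[0, 0, -35], [0, 0, 0]],
  [[4, 17, -20], [0, 0, 0]],
])

```text
clock: 15.2
position: [0.4727, -0.0741, 0.2535]
ee_rot: [0.001, 0.021, 1.0, -0.001]
force: [0.4, -0.2, -2.8]
grip_width: 0.0216
grip_force: 35.0
```

>>> arm_command([
  [[8, 34, 0], [0, 0, 0]],
  [[8, 34, 0], [0, 0, 0]],
  [[8, 34, 0], [0, 0, 0]],
  [[8, 34, 0], [0, 0, 0]],
  [[8, 34, 0], [0, 0, 0]],
])

```text
clock: 15.62
position: [0.4376, 0.1013, 0.2503]
ee_rot: [-0.0, 0.019, 1.0, -0.0]
force: [0.8, -0.2, -3.5]
grip_width: 0.0215
grip_force: 35.0
```

>>> arm_command([
  [[8, 34, 0], [0, 0, 0]],
  [[8, 34, 0], [0, 0, 0]],
  [[8, 34, 0], [0, 0, 0]],
  [[8, 34, 0], [0, 0, 0]],
  [[8, 34, 0], [0, 0, 0]],
])

```text
clock: 16.03
position: [0.404, 0.2727, 0.2501]
ee_rot: [-0.0, 0.019, 1.0, -0.0]
force: [1.4, -0.2, -2.6]
grip_width: 0.021
grip_force: 35.0
```

>>> arm_command([
  [[6, 33, 0], [0, 0, 0]],
  [[2, 17, 0], [0, 0, 0]],
  [[0, 0, 0], [0, 0, 0]],
  [[0, 0, 25], [0, 0, 0]],
  [[0, 0, 30], [0, 0, 0]],
])

```text
clock: 16.45
position: [0.3995, 0.322, 0.1958]
ee_rot: [0.001, 0.019, 1.0, 0.001]
force: [0.6, 0.9, -4.5]
grip_width: 0.021
grip_force: 35.0
```

>>> arm_command([
  [[0, 0, 35], [0, 0, 0]],
  [[0, 0, 25], [0, 0, 0]],
  [[0, 0, 12], [0, 0, 0]],
  [[0, 0, 0], [0, 0, 0]],
  [[0, 0, 0], [0, 0, 0]],
])

```text
clock: 16.87
position: [0.3988, 0.3211, 0.1231]
ee_rot: [-0.0, 0.019, 1.0, -0.001]
force: [0.5, 0.3, -4.1]
grip_width: 0.0211
grip_force: 35.0
```

Lower the last 10 mm, release and rise, then check the tray.

>>> arm_command([
  [[0, 0, 4], [0, 0, 0]],
  [[0, 0, 3], [0, 0, 0]],
  [[0, 0, 2], [0, 0, 0]],
  [[0, 0, 1], [0, 0, 0]],
  [[0, 0, 0], [0, 0, 0]],
])

```text
clock: 17.28
position: [0.399, 0.3215, 0.1132]
ee_rot: [0.0, 0.019, 1.0, 0.0]
force: [0.1, -0.8, -3.0]
grip_width: 0.021
grip_force: 35.0
```

>>> arm_command([
  [[0, 0, 0], [0, 0, 0]],
  [[0, 0, 0], [0, 0, 0]],
  [[0, 0, 0], [0, 0, 0]],
  [[0, 0, 0], [0, 0, 0]],
  [[0, 0, 0], [0, 0, 0]],
], fingers=120)

```text
clock: 17.7
position: [0.3989, 0.3216, 0.1131]
ee_rot: [0.0, 0.019, 1.0, 0.0]
force: [1.1, -0.3, 1.0]
grip_width: 0.0491
grip_force: 0.0
```

>>> arm_command([
  [[0, 0, -5], [0, 0, 0]],
  [[0, 0, -25], [0, 0, 0]],
  [[0, 0, -30], [0, 0, 0]],
  [[0, 0, -25], [0, 0, 0]],
  [[0, 0, -10], [0, 0, 0]],
])

```text
clock: 18.12
position: [0.3997, 0.3222, 0.2116]
ee_rot: [0.001, 0.019, 1.0, 0.001]
force: [1.1, 0.2, -0.2]
grip_width: 0.0498
grip_force: 0.0
```

```bash
python3 - <<'E'
from w import *
for n in ["top","scene"]:
    c=vision.capture(n); np.savez(f"{n}1.npz",**c)
    if n=="scene": cv2.imwrite("pics/scene1.png",c["image"][:,:,::-1])
    for k in ("red","blue","yellow","box","tray","mat"):
        try: print(n,k,measure(c,(k,))[k])
        except Exception as e: print(n,k,e)
E
```

```text
top red ((array([499.3, 311.6]), array([71.6, 71.5]), 87.7), np.float64(0.106))
top blue ((array([599.8, 304.2]), array([69.4, 68.2]), -1.6), np.float64(0.106))
top yellow ((array([412.1, 318. ]), array([71.6, 49. ]), 82.9), np.float64(0.106))
top box ((array([356.2, 282.8]), array([122.4, 115.5]), 37.5), np.float64(0.619))
top tray ((array([498.4, 309.8]), array([340.3, 130.6]), -4.6), 0)
top mat ((array([ 474.9, -313.4]), array([294.3, 124.7]), 8.3), 0)
scene red ((array([502.7, 314.6]), array([71.8, 69.9]), -1.9), np.float64(0.107))
scene blue ((array([604.3, 307.4]), array([73.8, 71.6]), -1.4), np.float64(0.106))
scene yellow ((array([408.2, 320.3]), array([70.3, 60.8]), 86.2), np.float64(0.107))
scene box ((array([426.2, 349.5]), array([119.2,  64.2]), -48.6), np.float64(0.573))
scene tray ((array([504.8, 314.6]), array([343.5, 131.5]), -4.7), 0)
scene mat ((array([ 479.2, -311.6]), array([298.3, 130.3]), 8.4), 0)
```

View pics/scene1.png

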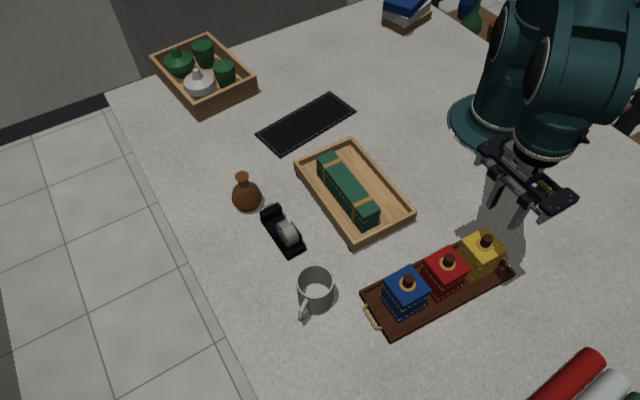

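All three caddies stand on the tray (406,285; 445,265; 483,247) and the box is alone on the display at (348,190). Turning the tool a quarter turn and going over the box.

>>> arm_command([
  [[0, 0, 0], [0, 0, -4]],
  [[0, 0, 0], [0, 0, -7]],
  [[0, 0, 0], [0, 0, -7]],
  [[0, 0, 0], [0, 0, -7]],
  [[0, 0, 0], [0, 0, -7]],
], fingers=0)

```text
clock: 18.63
position: [0.3984, 0.3211, 0.2067]
ee_rot: [-0.001, -0.26, 0.966, -0.0]
force: [-0.3, 0.5, -0.2]
grip_width: 0.0798
grip_force: 0.0
```

>>> arm_command([
  [[0, 0, 0], [0, 0, -7]],
  [[0, 0, 0], [0, 0, -7]],
  [[0, 0, 0], [0, 0, -7]],
  [[0, 0, 0], [0, 0, -7]],
  [[0, 0, 0], [0, 0, -7]],
])

```text
clock: 19.05
position: [0.3984, 0.3211, 0.2067]
ee_rot: [-0.001, -0.539, 0.843, -0.0]
force: [-0.2, -0.6, 0.1]
grip_width: 0.0941
grip_force: 0.0
```

>>> arm_command([
  [[0, 0, 0], [0, 0, -7]],
  [[0, 0, 0], [0, 0, -7]],
  [[0, 0, 0], [0, 0, -7]],
  [[0, 0, 0], [0, 0, -2]],
  [[0, 0, 0], [0, 0, 0]],
])

```text
clock: 19.47
position: [0.3984, 0.3211, 0.2067]
ee_rot: [-0.001, -0.694, 0.72, 0.0]
force: [-0.1, 0.9, -1.1]
grip_width: 0.0943
grip_force: 0.0
```

```bash
cat >> w.py <<'E'
def goto(x,y,z):
    "shift in tool axes (mm) from the measured pose to a world point, and yaw of tool y"
    s=sensors.read_state(); q=s["ee_rot"]; R=Ro.from_quat([q[1],q[2],q[3],q[0]]).as_matrix()
    print(s["position"].round(4),"yaw_y",np.degrees(np.arctan2(R[1,1],R[0,1])).round(2),"tilt",np.degrees(np.arccos(-R[2,2])).round(2),"shift",(R.T@(np.array([x,y,z])-s["position"])*1000).round(1), "q",np.round(s["joint_positions"],2))
E
python3 -c "
from w import *
goto(.548,.0135,.2085)"
```

```text
[0.3984 0.3211 0.2067] yaw_y 177.95 tilt 0.1 shift [ 302.1 -160.5   -1.6] q [-0.62  0.22 -0.14  1.89  0.03  1.04  2.34]
```

Joint 7 would pass its range this way round, so I'll take the opposite half turn.

>>> arm_command([
  [[0, 0, 0], [0, 0, 5]],
  [[0, 0, 0], [0, 0, 7]],
  [[0, 0, 0], [0, 0, 7]],
  [[0, 0, 0], [0, 0, 7]],
  [[0, 0, 0], [0, 0, 7]],
])

```text
clock: 19.88
position: [0.3985, 0.3212, 0.2071]
ee_rot: [-0.001, -0.457, 0.89, -0.0]
force: [-0.2, 0.5, -1.2]
grip_width: 0.094
grip_force: 0.0
```

>>> arm_command([
  [[0, 0, 0], [0, 0, 7]],
  [[0, 0, 0], [0, 0, 7]],
  [[0, 0, 0], [0, 0, 7]],
  [[0, 0, 0], [0, 0, 7]],
  [[0, 0, 0], [0, 0, 7]],
])

```text
clock: 20.3
position: [0.3985, 0.3213, 0.207]
ee_rot: [-0.001, -0.168, 0.986, -0.0]
force: [-0.1, -0.9, -0.8]
grip_width: 0.0942
grip_force: 0.0
```

>>> arm_command([
  [[0, 0, 0], [0, 0, 7]],
  [[0, 0, 0], [0, 0, 7]],
  [[0, 0, 0], [0, 0, 7]],
  [[0, 0, 0], [0, 0, 7]],
  [[0, 0, 0], [0, 0, 7]],
])

```text
clock: 20.72
position: [0.3985, 0.3213, 0.2071]
ee_rot: [-0.0, 0.136, 0.991, -0.0]
force: [-0.5, 0.4, 0.1]
grip_width: 0.0938
grip_force: 0.0
```

>>> arm_command([
  [[0, 0, 0], [0, 0, 7]],
  [[0, 0, 0], [0, 0, 7]],
  [[0, 0, 0], [0, 0, 7]],
  [[0, 0, 0], [0, 0, 7]],
  [[0, 0, 0], [0, 0, 7]],
])

```text
clock: 21.13
position: [0.3985, 0.3213, 0.2071]
ee_rot: [-0.0, 0.428, 0.904, -0.001]
force: [0.8, 0.7, 0.1]
grip_width: 0.0941
grip_force: 0.0
```

>>> arm_command([
  [[0, 0, 0], [0, 0, 7]],
  [[0, 0, 0], [0, 0, 7]],
  [[0, 0, 0], [0, 0, 7]],
  [[0, 0, 0], [0, 0, 7]],
  [[0, 0, 0], [0, 0, 7]],
])

```text
clock: 21.55
position: [0.3985, 0.3213, 0.2071]
ee_rot: [0.0, 0.68, 0.734, -0.001]
force: [0.1, -0.2, -0.2]
grip_width: 0.094
grip_force: 0.0
```

>>> arm_command([
  [[0, 0, 0], [0, 0, 7]],
  [[0, 0, 0], [0, 0, 0]],
  [[0, 0, 0], [0, 0, 0]],
])

```text
clock: 21.8
position: [0.3985, 0.3214, 0.2074]
ee_rot: [0.0, 0.719, 0.695, -0.0]
force: [-0.5, -0.2, 0.3]
grip_width: 0.0941
grip_force: 0.0
```

```bash
python3 -c "
from w import *
goto(.548,.0135,.2085)"
```

```text
[0.3985 0.3214 0.2074] yaw_y -2.0 tilt 0.05 shift [-302.5  160.1   -1. ] q [-0.96  0.22  0.25  1.9  -0.06  1.04 -0.72]
```

>>> arm_command([
  [[-15, 8, 0], [0, 0, 0]],
  [[-30, 16, 0], [0, 0, 0]],
  [[-30, 16, 0], [0, 0, 0]],
  [[-30, 16, 0], [0, 0, 0]],
  [[-30, 16, 0], [0, 0, 0]],
])

```text
clock: 22.22
position: [0.466, 0.1823, 0.2078]
ee_rot: [0.0, 0.719, 0.695, -0.0]
force: [0.6, -0.2, 0.5]
grip_width: 0.0941
grip_force: 0.0
```

>>> arm_command([
  [[-30, 16, 0], [0, 0, 0]],
  [[-30, 16, 0], [0, 0, 0]],
  [[-30, 16, 0], [0, 0, 0]],
  [[-30, 16, 0], [0, 0, 0]],
  [[-30, 16, 0], [0, 0, 0]],
])

```text
clock: 22.63
position: [0.5403, 0.0293, 0.2078]
ee_rot: [-0.0, 0.719, 0.695, -0.0]
force: [0.5, 1.0, 0.1]
grip_width: 0.0939
grip_force: 0.0
```

>>> arm_command([
  [[-17, 8, 0], [0, 0, 0]],
  [[0, 0, 0], [0, 0, 0]],
  [[0, 0, 0], [0, 0, 0]],
  [[0, 0, 0], [0, 0, 0]],
])

```text
clock: 22.97
position: [0.547, 0.0143, 0.2076]
ee_rot: [-0.0, 0.719, 0.695, -0.0]
force: [0.3, 0.8, -0.4]
grip_width: 0.0936
grip_force: 0.0
```

```bash
python3 - <<'E'
from w import *
goto(.548,.0135,.1)
s,c=wrist("w4");P=wZ(c);H,S,V=hsv(c)
g=(abs(P[...,2]-.1)<.008)&(P[...,0]>.45)&(P[...,0]<.62)&(abs(P[...,1])<.15)
print("box",wrect(c,g&(S>50),.1,9))
print("mat",wrect(c,(V<60)&(abs(P[...,2]-.003)<.01)&(P[...,1]<-.2),.003))
E
```

```text
[0.547  0.0143 0.2076] yaw_y -2.02 tilt 0.04 shift [ -0.7   1.1 107.6] q [-0.46  0.3   0.46  1.82 -0.15  1.06  0.02]
box (array([549.9,  19.1]), array([205.2,  51.1]), 88.0)
mat (array([ 467. , -258.5]), array([297.2,  36. ]), 5.6)
```

View pics/w4.png

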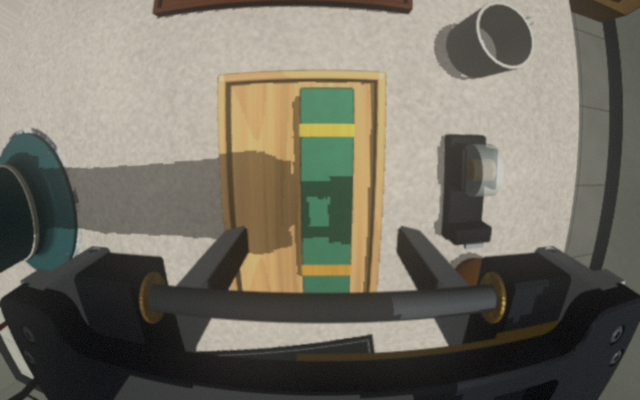

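The box's near end is at (327,90) and its far end is hidden by the crossbar. It runs along 88° and is centred between the fingers to within 3 mm. Descending to grip it above the edge board.

>>> arm_command([
  [[-2, 2.5, 25], [0, 0, 0]],
  [[0, 0, 35], [0, 0, 0]],
  [[0, 0, 35], [0, 0, 0]],
  [[0, 0, 25], [0, 0, 0]],
  [[0, 0, 15], [0, 0, 0]],
])

```text
clock: 23.43
position: [0.5481, 0.0128, 0.0702]
ee_rot: [-0.001, 0.719, 0.695, -0.001]
force: [-0.0, -0.3, -0.3]
grip_width: 0.094
grip_force: 0.0
```

>>> arm_command([
  [[0, 0, 8], [0, 0, 0]],
  [[0, 0, 4], [0, 0, 0]],
  [[0, 0, 0], [0, 0, 0]],
  [[0, 0, 0], [0, 0, 0]],
])

```text
clock: 23.77
position: [0.5502, 0.012, 0.0618]
ee_rot: [0.0, 0.72, 0.694, 0.0]
force: [-0.2, 0.2, 0.2]
grip_width: 0.0942
grip_force: 0.0
```

>>> arm_command([
  [[0, 0, 0], [0, 0, 0]],
  [[0, 0, 0], [0, 0, 0]],
  [[0, 0, 0], [0, 0, 0]],
  [[0, 0, 0], [0, 0, 0]],
  [[0, 0, 0], [0, 0, 0]],
], fingers=255, force=30)

```text
clock: 24.18
position: [0.5498, 0.0116, 0.0612]
ee_rot: [0.0, 0.72, 0.694, 0.0]
force: [0.1, -0.4, -0.5]
grip_width: 0.0641
grip_force: 0.0
```

>>> arm_command([
  [[0, 0, 0], [0, 0, 0]],
  [[0, 0, 0], [0, 0, 0]],
  [[0, 0, 0], [0, 0, 0]],
  [[0, 0, 0], [0, 0, 0]],
  [[0, 0, 0], [0, 0, 0]],
])

```text
clock: 24.6
position: [0.5499, 0.0116, 0.0611]
ee_rot: [0.0, 0.72, 0.694, 0.0]
force: [1.2, -0.5, 1.3]
grip_width: 0.0498
grip_force: 30.0
```

>>> arm_command([
  [[0, 0, -4], [0, 0, 0]],
  [[0, 0, -14], [0, 0, 0]],
  [[0, 0, -22], [0, 0, 0]],
  [[0, 0, -20], [0, 0, 0]],
  [[0, 0, -10], [0, 0, 0]],
])

```text
clock: 25.02
position: [0.5501, 0.0115, 0.1329]
ee_rot: [0.0, 0.72, 0.694, 0.001]
force: [0.9, 0.0, -5.3]
grip_width: 0.0498
grip_force: 30.0
```

>>> arm_command([
  [[-15, -3, 0], [0, 0, 0]],
  [[-30, -6, 0], [0, 0, 0]],
  [[-30, -6, 0], [0, 0, 0]],
  [[-30, -6, 0], [0, 0, 0]],
  [[-30, -6, 0], [0, 0, 0]],
])

```text
clock: 25.43
position: [0.5167, -0.1234, 0.1306]
ee_rot: [-0.0, 0.72, 0.694, -0.0]
force: [0.7, -0.2, -5.2]
grip_width: 0.0498
grip_force: 30.0
```

>>> arm_command([
  [[-30, -6, 0], [0, 0, 0]],
  [[-30, -6, 0], [0, 0, 0]],
  [[-30, -6, 0], [0, 0, 0]],
  [[-30, -6, 0], [0, 0, 0]],
  [[-30, -6, 0], [0, 0, 0]],
])

```text
clock: 25.85
position: [0.4811, -0.2721, 0.1306]
ee_rot: [-0.0, 0.72, 0.694, -0.0]
force: [1.0, -0.7, -3.8]
grip_width: 0.0498
grip_force: 30.0
```

>>> arm_command([
  [[-25, -5.5, 0], [0, 0, 0]],
  [[-14, -3, 0], [0, 0, 0]],
  [[0, 0, 0], [0, 0, 0]],
  [[0, 0, 0], [0, 0, 3]],
  [[0, 0, 0], [0, 0, 5]],
])

```text
clock: 26.27
position: [0.4717, -0.3093, 0.1305]
ee_rot: [-0.001, 0.768, 0.641, -0.0]
force: [0.0, 0.9, -4.6]
grip_width: 0.0497
grip_force: 30.0
```

>>> arm_command([
  [[0, 0, 0], [0, 0, 6]],
  [[0, 0, 0], [0, 0, 6]],
  [[0, 0, 0], [0, 0, 6]],
  [[0, 0, 0], [0, 0, 6]],
  [[0, 0, 0], [0, 0, 6]],
])

```text
clock: 26.68
position: [0.472, -0.3088, 0.1305]
ee_rot: [-0.0, 0.908, 0.419, -0.0]
force: [0.4, 0.2, -4.7]
grip_width: 0.0497
grip_force: 30.0
```

>>> arm_command([
  [[0, 0, 0], [0, 0, 6]],
  [[0, 0, 0], [0, 0, 6]],
  [[0, 0, 0], [0, 0, 6]],
  [[0, 0, 0], [0, 0, 6]],
  [[0, 0, 0], [0, 0, 6]],
])

```text
clock: 27.1
position: [0.4721, -0.3087, 0.1305]
ee_rot: [-0.0, 0.985, 0.17, -0.0]
force: [0.2, 0.3, -4.5]
grip_width: 0.0501
grip_force: 30.0
```

>>> arm_command([
  [[0, 0, 0], [0, 0, 6]],
  [[0, 0, 0], [0, 0, 4]],
  [[0, 0, 0], [0, 0, 2]],
  [[0, 0, 0], [0, 0, 0]],
  [[0, 0, 0], [0, 0, 0]],
])

```text
clock: 27.52
position: [0.4721, -0.309, 0.1306]
ee_rot: [-0.0, 0.998, 0.069, -0.0]
force: [0.2, -0.3, -4.4]
grip_width: 0.0502
grip_force: 30.0
```

```bash
python3 - <<'E'
from w import *
goto(.473,-.310,.0345)
s,c=wrist("w5"); np.savez("w5.npz",**c)
for n in ["top","scene"]:
    c=vision.capture(n); H,S,V=hsv(c);P=cloud(c);Z=P[...,2]
    m=(H>60)&(H<95)&(S>60)&(Z>.06)&(Z<.2)&(P[...,1]<-.15)&(P[...,1]>-.5)
    q=np.nanmedian(Z[m]); print(n,q,rect(c,m&(abs(Z-q)<.012),q,25), measure(c,("red","blue","yellow")))
E
```

```text
[ 0.4721 -0.309   0.1306] yaw_y -82.04 tilt 0.04 shift [ 0.8  1.2 96.1] q [-0.13  0.53  0.86  1.86 -0.48  0.97 -0.49]
top 0.17039022277258542 (array([ 535.5, -298.3]), array([84.2, 48.9]), 7.5) {'red': ((array([499.6, 311.4]), array([71.7, 71.4]), 87.2), np.float64(0.107)), 'blue': ((array([600.1, 304.3]), array([68.9, 68. ]), -1.7), np.float64(0.106)), 'yellow': ((array([400.2, 319.2]), array([71.8, 71.3]), -4.0), np.float64(0.106))}
scene 0.15397041909694587 (array([ 473.3, -286.1]), array([230.5,  66.2]), -3.5) {'red': ((array([502.7, 314.6]), array([71.8, 69.9]), -1.9), np.float64(0.107)), 'blue': ((array([604.9, 307.5]), array([74.9, 71.6]), -1.4), np.float64(0.106)), 'yellow': ((array([403.9, 321.3]), array([69.2, 69.1]), -3.4), np.float64(0.107))}
```

View pics/w5.png

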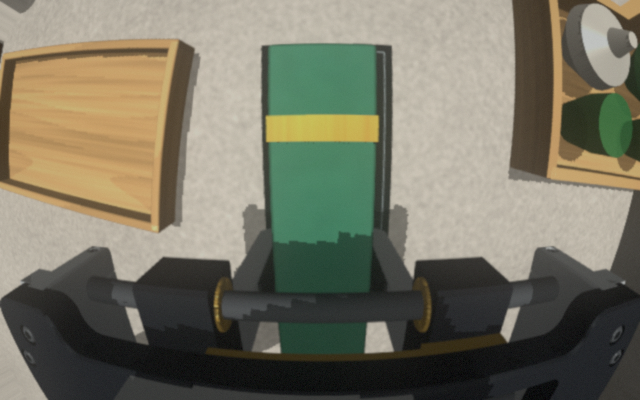

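The box hangs over the mat and parallel to it. The mat's edges show at (391,45) right and (264,45) left. I'll cast those to check centring.

```bash
python3 - <<'E'
from w import *
c=dict(np.load("w5.npz"))
P=wZ(c);H,S,V=hsv(c)
t=np.radians(8.2);ex=np.array([np.cos(t),np.sin(t)]);ey=np.array([-ex[1],ex[0]]);o=np.array([.473,-.310])
m=(V<75)&(abs(P[...,2]-.003)<.012)&(P[...,0]>.5); Q=(P[m][:,:2]-o)*1e3
print("mat u max",np.percentile(Q@ex,[99,99.8]),"v",np.percentile(Q@ey,[.5,2,98,99.5]))
m=(abs(P[...,2]-.17)<.006)&(P[...,0]>.49); Q=(P[m][:,:2]-o)*1e3
print("box u max",np.percentile(Q@ex,[99,99.8]),"v",np.percentile(Q@ey,[1,99]))
print(wcast(c,[(391,46),(264,46),(391,200),(264,200)],.003))
E
```

```text
mat u max [237.82322917 253.57521421] v [-287.15769913  -65.30698402   61.48472424  519.21615077]
box u max [105.43849925 106.37940517] v [-21.66919565  27.06875009]
[[ 0.63162618 -0.35398681]
 [ 0.61336717 -0.22915981]
 [ 0.47563777 -0.37851466]
 [ 0.45740913 -0.24882734]]
```

>>> arm_command([
  [[4, 5, 10], [0, 0, 0]],
  [[0, 0, 25], [0, 0, 0]],
  [[0, 0, 28], [0, 0, 0]],
  [[0, 0, 18], [0, 0, 0]],
  [[0, 0, 8], [0, 0, 0]],
])

```text
clock: 28.08
position: [0.4757, -0.3136, 0.0389]
ee_rot: [-0.001, 0.998, 0.068, -0.001]
force: [-0.1, -0.1, -4.2]
grip_width: 0.0498
grip_force: 30.0
```

>>> arm_command([
  [[0, 0, 2], [0, 0, 0]],
  [[0, 0, 2], [0, 0, 0]],
  [[0, 0, 1], [0, 0, 0]],
  [[0, 0, 1], [0, 0, 0]],
  [[0, 0, 0], [0, 0, 0]],
])

```text
clock: 28.5
position: [0.4771, -0.3143, 0.0366]
ee_rot: [0.0, 0.998, 0.068, 0.001]
force: [-0.3, 0.9, -6.2]
grip_width: 0.0501
grip_force: 30.0
```

>>> arm_command([
  [[0, 0, 1], [0, 0, 0]],
  [[0, 0, 1], [0, 0, 0]],
  [[0, 0, 0], [0, 0, 0]],
  [[0, 0, 0], [0, 0, 0]],
])

```text
clock: 28.83
position: [0.4768, -0.3141, 0.0341]
ee_rot: [0.0, 0.998, 0.068, 0.0]
force: [-0.2, -0.2, -4.2]
grip_width: 0.0497
grip_force: 30.0
```

>>> arm_command([
  [[0, 0, 0], [0, 0, 0]],
  [[0, 0, 0], [0, 0, 0]],
  [[0, 0, 0], [0, 0, 0]],
  [[0, 0, 0], [0, 0, 0]],
  [[0, 0, 0], [0, 0, 0]],
], fingers=0)

```text
clock: 29.25
position: [0.4768, -0.3142, 0.0341]
ee_rot: [0.0, 0.998, 0.068, 0.0]
force: [0.7, 0.5, -0.1]
grip_width: 0.0797
grip_force: 0.0
```

>>> arm_command([
  [[0, 0, -10], [0, 0, 0]],
  [[0, 0, -35], [0, 0, 0]],
  [[0, 0, -40], [0, 0, 0]],
  [[0, 0, -40], [0, 0, 0]],
  [[0, 0, -40], [0, 0, 0]],
])

```text
clock: 29.67
position: [0.476, -0.3143, 0.2015]
ee_rot: [0.0, 0.998, 0.068, -0.0]
force: [1.4, -0.3, -0.4]
grip_width: 0.0939
grip_force: 0.0
```

>>> arm_command([
  [[0, 0, -20], [0, 0, 0]],
  [[0, 0, 0], [0, 0, 0]],
  [[0, 0, 0], [0, 0, 0]],
])

```text
clock: 29.92
position: [0.477, -0.3142, 0.2204]
ee_rot: [0.0, 0.998, 0.068, 0.001]
force: [-0.5, -0.0, -0.9]
grip_width: 0.0943
grip_force: 0.0
```

```bash
python3 - <<'E'
from w import *
goto(.47,-.31,.2)
s,c=wrist("w6"); P=wZ(c)
m=(abs(P[...,2]-.073)<.007)&(P[...,0]>.3)&(P[...,1]<-.2)
print("box",wrect(c,m,.073,9))
c=vision.capture("scene");cv2.imwrite("pics/scene2.png",c["image"][:,:,::-1])
H,S,V=hsv(c);P=cloud(c);Z=P[...,2]
m=(abs(Z-.073)<.01)&(H>60)&(H<95)&(S>60)&(P[...,1]<-.2)&(P[...,1]>-.42)
print(rect(c,m,.073,25))
E
```

```text
[ 0.477  -0.3142  0.2204] yaw_y -82.15 tilt 0.13 shift [-6.4 -5.2 20.4] q [-0.18  0.44  0.94  1.76 -0.38  1.14 -0.56]
box (array([ 660.6, -659.4]), array([325.4, 225.1]), -84.3)
(array([ 480.3, -307.5]), array([220.8,  57.4]), 8.1)
```

View pics/scene2.png

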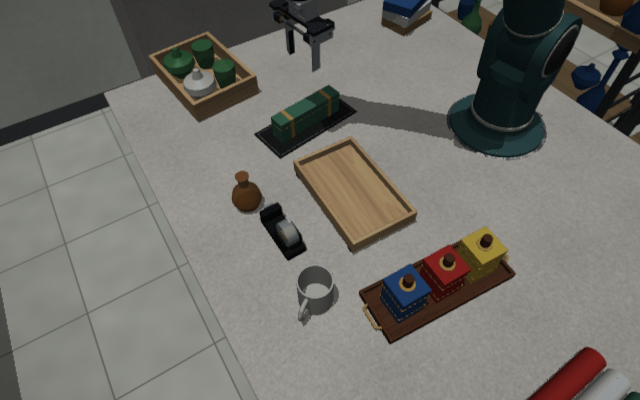

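The scene shows the box upright on the mat (306,115) and the caddies untouched. Now I'll turn the tool square (a half turn is equivalent) and go to yellow.

>>> arm_command([
  [[0, 0, 0], [0, 0, 5]],
  [[0, 0, 0], [0, 0, 4.9]],
  [[-2, -17, 0], [0, 0, 0]],
  [[-5.5, -34, 0], [0, 0, 0]],
  [[-5.5, -34, 0], [0, 0, 0]],
], fingers=120, force=35)

```text
clock: 30.43
position: [0.4655, -0.2285, 0.2177]
ee_rot: [0.0, 1.0, -0.019, -0.001]
force: [1.3, 0.2, 0.5]
grip_width: 0.0639
grip_force: 0.0
```

>>> arm_command([
  [[-5.5, -34, 0], [0, 0, 0]],
  [[-5.5, -34, 0], [0, 0, 0]],
  [[-5.5, -34, 0], [0, 0, 0]],
  [[-5.5, -34, 0], [0, 0, 0]],
  [[-5.5, -34, 0], [0, 0, 0]],
])

```text
clock: 30.85
position: [0.4443, -0.0563, 0.2182]
ee_rot: [0.0, 1.0, -0.018, -0.001]
force: [0.5, 0.3, 1.2]
grip_width: 0.0499
grip_force: 0.0
```

>>> arm_command([
  [[-5.5, -34, 0], [0, 0, 0]],
  [[-5.5, -34, 0], [0, 0, 0]],
  [[-5.5, -34, 0], [0, 0, 0]],
  [[-5.5, -34, 0], [0, 0, 0]],
  [[-5.5, -34, 0], [0, 0, 0]],
])

```text
clock: 31.27
position: [0.4229, 0.1146, 0.2184]
ee_rot: [0.0, 1.0, -0.018, -0.001]
force: [0.6, 0.1, 0.1]
grip_width: 0.0496
grip_force: 0.0
```

>>> arm_command([
  [[-5.5, -34, 0], [0, 0, 0]],
  [[-5.5, -34, 0], [0, 0, 0]],
  [[-5.5, -34, 0], [0, 0, 0]],
  [[-5.5, -34, 0], [0, 0, 0]],
  [[-5.5, -34, 0], [0, 0, 0]],
])

```text
clock: 31.68
position: [0.4017, 0.2852, 0.2181]
ee_rot: [0.001, 1.0, -0.018, -0.001]
force: [-0.2, -0.4, -0.0]
grip_width: 0.0495
grip_force: 0.0
```

>>> arm_command([
  [[-4, -25, 0], [0, 0, 0]],
  [[-1, -12.5, 0], [0, 0, 0]],
  [[0, 0, 0], [0, 0, 0]],
  [[0, 0, 0], [0, 0, 0]],
  [[0, 0, 0], [0, 0, 0]],
])

```text
clock: 32.1
position: [0.3994, 0.32, 0.2187]
ee_rot: [0.0, 1.0, -0.019, -0.0]
force: [-0.2, 0.9, -0.2]
grip_width: 0.0498
grip_force: 0.0
```

```bash
python3 - <<'E'
from w import *
goto(.399,.3215,.1131)
s,c=wrist("w7");P=wZ(c)
for n,m in cols(c).items():
    try: print(n,wrect(c,m&(abs(P[...,2]-.106)<.008),.106))
    except Exception as e: print(n,e)
knob((.399,.3215),h=.134)
c=vision.capture("top"); H,S,V=hsv(c);P=cloud(c);Z=P[...,2]
m=(abs(Z-.073)<.01)&(P[...,1]<-.2)&(P[...,1]>-.45)&(P[...,0]>.3)&(P[...,0]<.65)
print("box",rect(c,m,.073,15),"mat",measure(c,("mat",)))
E
```

```text
[0.3994 0.32   0.2187] yaw_y -92.17 tilt 0.06 shift [ -0.4  -1.6 105.6] q [-1.41  0.26  0.79  1.9  -0.21  1.07 -2.14]
red (array([499.4, 314.9]), array([71., 71.]), 88.1)
blue (array([579. , 307.5]), array([69.5, 28.9]), 88.5)
yellow (array([401. , 321.3]), array([71., 70.]), -3.5)
tcp [0.3994 0.3201 0.2188] w 0.0497 knob (array([401.1, 321.6]), array([21.1, 20.8]), 87.8) mean [0.4009 0.3217 0.1325] 453
box (array([ 473.2, -312.2]), array([219.4,  54.2]), 7.8) mat {'mat': ((array([ 474.7, -313.3]), array([294.5, 125.3]), 8.3), 0)}
```

>>> arm_command([
  [[0, -1.5, 20], [0, 0, 0]],
  [[0, 0, 35], [0, 0, 0]],
  [[0, 0, 30], [0, 0, 0]],
  [[0, 0, 15], [0, 0, 0]],
  [[0, 0, 5.5], [0, 0, 0]],
])

```text
clock: 32.67
position: [0.3984, 0.3216, 0.1114]
ee_rot: [0.001, 1.0, -0.019, -0.001]
force: [-0.9, -1.2, 0.2]
grip_width: 0.0493
grip_force: 0.0
```

>>> arm_command([
  [[0, 0, 0], [0, 0, 0]],
  [[0, 0, 0], [0, 0, 0]],
])

```text
clock: 32.83
position: [0.3997, 0.323, 0.1144]
ee_rot: [-0.0, 1.0, -0.018, 0.0]
force: [0.4, -0.1, 1.1]
grip_width: 0.0497
grip_force: 0.0
```

>>> arm_command([
  [[0, 0, 0], [0, 0, 0]],
  [[0, 0, 0], [0, 0, 0]],
  [[0, 0, 0], [0, 0, 0]],
  [[0, 0, 0], [0, 0, 0]],
  [[0, 0, 0], [0, 0, 0]],
], fingers=255)

```text
clock: 33.25
position: [0.3991, 0.3231, 0.1137]
ee_rot: [-0.0, 1.0, -0.018, 0.0]
force: [0.7, 0.2, -2.7]
grip_width: 0.0208
grip_force: 34.9
```

>>> arm_command([
  [[0, 0, 0], [0, 0, 0]],
  [[0, 0, 0], [0, 0, 0]],
])

```text
clock: 33.42
position: [0.3992, 0.3231, 0.1136]
ee_rot: [0.0, 1.0, -0.018, 0.0]
force: [-0.8, -1.8, 3.8]
grip_width: 0.0212
grip_force: 34.9
```

```bash
python3 - <<'E'
from w import *
goto(.4755,-.0887,.1351)
E
```

```text
[0.3992 0.3231 0.1136] yaw_y -92.06 tilt 0.0 shift [ 91.1 408.8 -21.5] q [-1.32  0.41  0.72  1.99 -0.35  0.86 -2.02]
```

>>> arm_command([
  [[0, 0, -5], [0, 0, 0]],
  [[0, 0, -20], [0, 0, 0]],
  [[0, 0, -35], [0, 0, 0]],
  [[0, 0, -35], [0, 0, 0]],
  [[0, 0, -25], [0, 0, 0]],
])

```text
clock: 33.83
position: [0.3995, 0.3228, 0.2361]
ee_rot: [-0.0, 1.0, -0.018, 0.0]
force: [0.2, 1.3, -2.8]
grip_width: 0.0211
grip_force: 34.9
```

>>> arm_command([
  [[4, 17, 0], [0, 0, 0]],
  [[7.5, 34, 0], [0, 0, 0]],
  [[7.5, 34, 0], [0, 0, 0]],
  [[7.5, 34, 0], [0, 0, 0]],
  [[7.5, 34, 0], [0, 0, 0]],
])

```text
clock: 34.25
position: [0.4271, 0.1669, 0.233]
ee_rot: [0.0, 1.0, -0.018, -0.0]
force: [0.6, 0.1, -3.2]
grip_width: 0.0213
grip_force: 34.9
```

>>> arm_command([
  [[7.5, 34, 0], [0, 0, 0]],
  [[7.5, 34, 0], [0, 0, 0]],
  [[7.5, 34, 0], [0, 0, 0]],
  [[7.5, 34, 0], [0, 0, 0]],
  [[7.5, 34, 0], [0, 0, 0]],
])

```text
clock: 34.67
position: [0.4583, -0.0042, 0.2332]
ee_rot: [-0.0, 1.0, -0.018, -0.0]
force: [-0.0, 0.4, -3.0]
grip_width: 0.0213
grip_force: 34.9
```

>>> arm_command([
  [[7.5, 34, 0], [0, 0, 0]],
  [[8, 33, 0], [0, 0, 0]],
  [[4, 18.8, 0], [0, 0, 0]],
  [[0, 0, 20], [0, 0, 0]],
  [[0, 0, 30], [0, 0, 0]],
])

```text
clock: 35.08
position: [0.4761, -0.0907, 0.1841]
ee_rot: [0.0, 1.0, -0.019, 0.002]
force: [1.7, 1.7, -4.0]
grip_width: 0.0213
grip_force: 34.9
```

>>> arm_command([
  [[0, 0, 25], [0, 0, 0]],
  [[0, 0, 12], [0, 0, 0]],
  [[0, 0, 4], [0, 0, 0]],
  [[0, 0, 0], [0, 0, 0]],
  [[0, 0, 0], [0, 0, 0]],
])

```text
clock: 35.5
position: [0.4758, -0.089, 0.1435]
ee_rot: [0.0, 1.0, -0.018, 0.0]
force: [0.2, 0.7, -2.4]
grip_width: 0.0214
grip_force: 34.9
```

```bash
python3 - <<'E'
from w import *
goto(.4755,-.0887,.1356)
E
```

```text
[ 0.4758 -0.089   0.1435] yaw_y -92.07 tilt 0.06 shift [-0.3 -0.3  7.9] q [-0.68  0.37  0.97  2.04 -0.39  0.92 -1.11]
```

>>> arm_command([
  [[0, 0, 3], [0, 0, 0]],
  [[0, 0, 2.5], [0, 0, 0]],
  [[0, 0, 1.5], [0, 0, 0]],
  [[0, 0, 1], [0, 0, 0]],
  [[0, 0, 0], [0, 0, 0]],
])

```text
clock: 35.92
position: [0.4759, -0.0893, 0.1352]
ee_rot: [0.0, 1.0, -0.018, 0.001]
force: [-3.3, -2.1, 8.7]
grip_width: 0.0212
grip_force: 35.0
```

>>> arm_command([
  [[0, 0, 0], [0, 0, 0]],
  [[0, 0, 0], [0, 0, 0]],
  [[0, 0, 0], [0, 0, 0]],
  [[0, 0, 0], [0, 0, 0]],
  [[0, 0, 0], [0, 0, 0]],
], fingers=120)

```text
clock: 36.33
position: [0.4754, -0.0886, 0.1345]
ee_rot: [0.0, 1.0, -0.018, 0.0]
force: [0.4, -0.5, -0.5]
grip_width: 0.0492
grip_force: 0.0
```

>>> arm_command([
  [[0, 0, -5], [0, 0, 0]],
  [[0, 0, -20], [0, 0, 0]],
  [[0, 0, -30], [0, 0, 0]],
  [[0, 0, -20], [0, 0, 0]],
  [[0, 0, 0], [0, 0, 0]],
])

```text
clock: 36.75
position: [0.4769, -0.0893, 0.2129]
ee_rot: [-0.0, 1.0, -0.018, 0.002]
force: [-0.6, 0.2, 0.4]
grip_width: 0.0496
grip_force: 0.0
```

```bash
python3 - <<'E'
from w import *
goto(.4984,.3138,.2)
knob((.4755,-.087))
E
```

```text
[ 0.4769 -0.0893  0.2129] yaw_y -92.09 tilt 0.26 shift [   6.8 -403.6   13.3] q [-0.79  0.26  1.06  1.97 -0.26  1.05 -1.22]
tcp [ 0.4769 -0.0893  0.2129] w 0.0496 knob (array([477.6, -88.6]), array([21.1, 20.8]), -23.7) mean [ 0.4774 -0.0884  0.1546] 545
```

>>> arm_command([
  [[0, -17, 0], [0, 0, 0]],
  [[1, -34, 0], [0, 0, 0]],
  [[1, -34, 0], [0, 0, 0]],
  [[1, -34, 0], [0, 0, 0]],
  [[1, -34, 0], [0, 0, 0]],
])

```text
clock: 37.22
position: [0.4843, 0.0656, 0.2089]
ee_rot: [0.0, 1.0, -0.018, -0.0]
force: [0.8, 0.4, 0.3]
grip_width: 0.0498
grip_force: 0.0
```

>>> arm_command([
  [[1, -34, 0], [0, 0, 0]],
  [[1, -34, 0], [0, 0, 0]],
  [[1, -34, 0], [0, 0, 0]],
  [[1, -34, 0], [0, 0, 0]],
  [[0, -34, 0], [0, 0, 0]],
])

```text
clock: 37.63
position: [0.4944, 0.2354, 0.2086]
ee_rot: [0.0, 1.0, -0.018, -0.0]
force: [0.8, -0.2, 1.1]
grip_width: 0.0498
grip_force: 0.0
```

>>> arm_command([
  [[0, -34, 0], [0, 0, 0]],
  [[0, -30, 0], [0, 0, 0]],
  [[0, -16, 20], [0, 0, 0]],
  [[0, 0, 30], [0, 0, 0]],
  [[0, 0, 0], [0, 0, 0]],
])

```text
clock: 38.05
position: [0.4952, 0.3135, 0.1542]
ee_rot: [0.002, 1.0, -0.017, -0.003]
force: [-0.9, -1.4, -1.5]
grip_width: 0.0496
grip_force: 0.0
```

>>> arm_command([
  [[0, 0, 0], [0, 0, 0]],
  [[0, 0, 0], [0, 0, 0]],
])

```text
clock: 38.22
position: [0.4984, 0.3128, 0.1605]
ee_rot: [0.0, 1.0, -0.019, 0.0]
force: [-0.6, 0.3, 0.8]
grip_width: 0.0498
grip_force: 0.0
```

```bash
python3 - <<'E'
from w import *
goto(.4984,.3138,.1114)
knob((.4984,.3138),h=.134)
E
```

```text
[0.4984 0.3128 0.1605] yaw_y -92.15 tilt 0.03 shift [-0.1 -1.  49.1] q [-1.24  0.53  0.85  1.77 -0.45  1.05 -1.84]
tcp [0.4984 0.3128 0.1605] w 0.0498 knob (array([501.2, 314.6]), array([21.1, 20.2]), -2.1) mean [0.5008 0.3146 0.1326] 706
```

>>> arm_command([
  [[0, -1, 15], [0, 0, 0]],
  [[0, 0, 20], [0, 0, 0]],
  [[0, 0, 10], [0, 0, 0]],
  [[0, 0, 3], [0, 0, 0]],
  [[0, 0, 0], [0, 0, 0]],
])

```text
clock: 38.68
position: [0.498, 0.3145, 0.1118]
ee_rot: [0.0, 1.0, -0.018, -0.0]
force: [-0.7, 0.4, 0.2]
grip_width: 0.0498
grip_force: 0.0
```

>>> arm_command([
  [[0, 0, 0], [0, 0, 0]],
  [[0, 0, 0], [0, 0, 0]],
  [[0, 0, 0], [0, 0, 0]],
  [[0, 0, 0], [0, 0, 0]],
  [[0, 0, 0], [0, 0, 0]],
], fingers=255)

```text
clock: 39.1
position: [0.498, 0.3147, 0.1118]
ee_rot: [-0.0, 1.0, -0.018, 0.0]
force: [0.9, -0.1, -2.5]
grip_width: 0.0214
grip_force: 35.0
```

>>> arm_command([
  [[0, 0, 0], [0, 0, 0]],
  [[0, 0, 0], [0, 0, 0]],
])

```text
clock: 39.27
position: [0.498, 0.3147, 0.1117]
ee_rot: [-0.0, 1.0, -0.018, 0.0]
force: [-0.8, -0.1, 3.6]
grip_width: 0.0215
grip_force: 35.0
```

```bash
python3 - <<'E'
from w import *
goto(.4793,-.0023,.1336)
E
```

```text
[0.498  0.3147 0.1117] yaw_y -92.07 tilt 0.01 shift [ -7.2 317.4 -21.9] q [-1.21  0.59  0.8   1.81 -0.5   0.96 -1.8 ]
```

>>> arm_command([
  [[0, 0, -5], [0, 0, 0]],
  [[0, 0, -20], [0, 0, 0]],
  [[0, 0, -35], [0, 0, 0]],
  [[0, 0, -30], [0, 0, 0]],
  [[0, 17, 0], [0, 0, 0]],
])

```text
clock: 39.68
position: [0.4989, 0.3009, 0.2063]
ee_rot: [-0.002, 1.0, -0.016, 0.002]
force: [0.8, 0.9, -2.4]
grip_width: 0.0215
grip_force: 35.0
```

>>> arm_command([
  [[-1, 34, 0], [0, 0, 0]],
  [[-1, 34, 0], [0, 0, 0]],
  [[-1, 34, 0], [0, 0, 0]],
  [[-1, 34, 0], [0, 0, 0]],
  [[-1, 34, 0], [0, 0, 0]],
])

```text
clock: 40.1
position: [0.4852, 0.1261, 0.201]
ee_rot: [-0.0, 1.0, -0.018, -0.0]
force: [0.8, 0.4, -3.0]
grip_width: 0.0214
grip_force: 35.0
```

>>> arm_command([
  [[-1, 34, 0], [0, 0, 0]],
  [[-1, 34, 0], [0, 0, 0]],
  [[0, 34, 0], [0, 0, 0]],
  [[0, 20, 0], [0, 0, 0]],
  [[0, 8.4, 0], [0, 0, 0]],
])

```text
clock: 40.52
position: [0.4785, -0.0055, 0.2014]
ee_rot: [-0.0, 1.0, -0.02, -0.0]
force: [0.8, -0.1, -2.7]
grip_width: 0.0213
grip_force: 35.0
```

>>> arm_command([
  [[0, 0, 15], [0, 0, 0]],
  [[0, 0, 25], [0, 0, 0]],
  [[0, 0, 15], [0, 0, 0]],
  [[0, 0, 5], [0, 0, 0]],
  [[0, 0, 0], [0, 0, 0]],
])

```text
clock: 40.93
position: [0.4787, -0.0022, 0.1406]
ee_rot: [0.0, 1.0, -0.018, -0.001]
force: [0.4, 0.1, -2.5]
grip_width: 0.0213
grip_force: 35.0
```

>>> arm_command([
  [[0, 0, 0], [0, 0, 0]],
  [[0, 0, 0], [0, 0, 0]],
])

```text
clock: 41.1
position: [0.4799, -0.0021, 0.1423]
ee_rot: [-0.0, 1.0, -0.018, 0.001]
force: [0.6, -0.7, -2.1]
grip_width: 0.0212
grip_force: 35.0
```

```bash
python3 - <<'E'
from w import *
goto(.4793,-.0023,.1337)
E
```

```text
[ 0.4799 -0.0021  0.1423] yaw_y -92.05 tilt 0.06 shift [-0.6  0.2  8.6] q [-0.86  0.36  0.96  2.05 -0.37  0.91 -1.3 ]
```

>>> arm_command([
  [[0, 0, 3], [0, 0, 0]],
  [[0, 0, 2.5], [0, 0, 0]],
  [[0, 0, 1.5], [0, 0, 0]],
  [[0, 0, 1], [0, 0, 0]],
  [[0, 0, 0], [0, 0, 0]],
])

```text
clock: 41.52
position: [0.4796, -0.0024, 0.1337]
ee_rot: [0.0, 1.0, -0.018, 0.0]
force: [-1.7, -0.2, 0.6]
grip_width: 0.0213
grip_force: 35.0
```

>>> arm_command([
  [[0, 0, 0], [0, 0, 0]],
  [[0, 0, 0], [0, 0, 0]],
  [[0, 0, 0], [0, 0, 0]],
  [[0, 0, 0], [0, 0, 0]],
  [[0, 0, 0], [0, 0, 0]],
], fingers=120)

```text
clock: 41.93
position: [0.4795, -0.0022, 0.1335]
ee_rot: [0.0, 1.0, -0.018, 0.0]
force: [0.4, -0.1, -0.6]
grip_width: 0.0488
grip_force: 0.0
```

>>> arm_command([
  [[0, 0, -5], [0, 0, 0]],
  [[0, 0, -20], [0, 0, 0]],
  [[0, 0, -30], [0, 0, 0]],
  [[0, 0, -20], [0, 0, 0]],
  [[0, 0, 0], [0, 0, 0]],
])

```text
clock: 42.35
position: [0.481, -0.0025, 0.2119]
ee_rot: [-0.001, 1.0, -0.018, 0.002]
force: [0.5, -0.6, 0.9]
grip_width: 0.0495
grip_force: 0.0
```

>>> arm_command([
  [[0, 0, 0], [0, 0, 0]],
  [[0, 0, 0], [0, 0, 0]],
])

```text
clock: 42.52
position: [0.4792, -0.002, 0.2081]
ee_rot: [-0.0, 1.0, -0.018, -0.0]
force: [1.0, 0.9, 0.5]
grip_width: 0.0498
grip_force: 0.0
```

```bash
python3 - <<'E'
from w import *
goto(.598,.306,.2)
E
```

```text
[ 0.4792 -0.002   0.2081] yaw_y -92.04 tilt 0.02 shift [ 107.8 -312.     8.2] q [-0.96  0.25  1.05  1.99 -0.25  1.04 -1.41]
```

>>> arm_command([
  [[6, -17, 0], [0, 0, 0]],
  [[12, -34, 0], [0, 0, 0]],
  [[12, -34, 0], [0, 0, 0]],
  [[12, -34, 0], [0, 0, 0]],
  [[12, -34, 0], [0, 0, 0]],
])

```text
clock: 42.93
position: [0.5389, 0.151, 0.2072]
ee_rot: [0.0, 1.0, -0.018, -0.001]
force: [0.3, -1.1, 0.6]
grip_width: 0.0499
grip_force: 0.0
```

>>> arm_command([
  [[12, -34, 0], [0, 0, 0]],
  [[12, -34, 0], [0, 0, 0]],
  [[12, -34, 0], [0, 0, 0]],
  [[12, -34, 0], [0, 0, 0]],
  [[6, -23, 0], [0, 0, 0]],
])

```text
clock: 43.35
position: [0.5985, 0.3096, 0.2061]
ee_rot: [0.0, 1.0, -0.017, -0.001]
force: [-0.6, -0.5, -0.7]
grip_width: 0.0501
grip_force: 0.0
```

>>> arm_command([
  [[0, 0, 10], [0, 0, 0]],
  [[0, 0, 25], [0, 0, 0]],
  [[0, 0, 10], [0, 0, 0]],
  [[0, 0, 0], [0, 0, 0]],
  [[0, 0, 0], [0, 0, 0]],
])

```text
clock: 43.77
position: [0.5983, 0.3053, 0.163]
ee_rot: [0.001, 1.0, -0.018, -0.001]
force: [0.6, 0.3, 0.8]
grip_width: 0.0497
grip_force: 0.0
```

```bash
python3 - <<'E'
from w import *
goto(.598,.306,.1115)
knob((.598,.306),h=.134)
E
```

```text
[0.5983 0.3053 0.163 ] yaw_y -92.1 tilt 0.09 shift [-0.3 -0.8 51.5] q [-1.05  0.68  0.82  1.55 -0.53  1.15 -1.73]
tcp [0.5983 0.3053 0.163 ] w 0.0497 knob (array([602.1, 307. ]), array([22.1, 20.3]), -1.4) mean [0.6016 0.3068 0.1326] 698
```

>>> arm_command([
  [[0, -0.5, 15], [0, 0, 0]],
  [[0, 0, 20], [0, 0, 0]],
  [[0, 0, 12], [0, 0, 0]],
  [[0, 0, 4], [0, 0, 0]],
  [[0, 0, 0], [0, 0, 0]],
])

```text
clock: 44.23
position: [0.5984, 0.306, 0.1119]
ee_rot: [0.0, 1.0, -0.018, -0.0]
force: [0.2, -0.4, -0.2]
grip_width: 0.0499
grip_force: 0.0
```

>>> arm_command([
  [[0, 0, 0], [0, 0, 0]],
  [[0, 0, 0], [0, 0, 0]],
  [[0, 0, 0], [0, 0, 0]],
  [[0, 0, 0], [0, 0, 0]],
  [[0, 0, 0], [0, 0, 0]],
], fingers=255)

```text
clock: 44.65
position: [0.5988, 0.3062, 0.1129]
ee_rot: [-0.0, 1.0, -0.018, 0.0]
force: [-0.1, -0.7, 0.7]
grip_width: 0.0214
grip_force: 35.0
```

>>> arm_command([
  [[0, 0, 0], [0, 0, 0]],
  [[0, 0, 0], [0, 0, 0]],
])

```text
clock: 44.82
position: [0.5988, 0.3061, 0.1128]
ee_rot: [-0.0, 1.0, -0.018, 0.0]
force: [-0.4, -0.1, 3.3]
grip_width: 0.0212
grip_force: 35.0
```

```bash
python3 - <<'E'
from w import *
goto(.4813,.085,.1334)
E
```

```text
[0.5988 0.3061 0.1128] yaw_y -92.07 tilt 0.02 shift [-109.4  225.2  -20.7] q [-1.04  0.73  0.79  1.58 -0.57  1.07 -1.7 ]
```

>>> arm_command([
  [[0, 0, -5], [0, 0, 0]],
  [[0, 0, -20], [0, 0, 0]],
  [[0, 0, -35], [0, 0, 0]],
  [[0, 0, -35], [0, 0, 0]],
  [[-8, 16, 0], [0, 0, 0]],
])

```text
clock: 45.23
position: [0.5926, 0.2932, 0.2136]
ee_rot: [-0.002, 1.0, -0.017, 0.003]
force: [1.7, -1.0, -2.2]
grip_width: 0.0209
grip_force: 35.0
```

>>> arm_command([
  [[-15, 31, 0], [0, 0, 0]],
  [[-15, 31, 0], [0, 0, 0]],
  [[-15, 31, 0], [0, 0, 0]],
  [[-15, 31, 0], [0, 0, 0]],
  [[-15, 31, 0], [0, 0, 0]],
])

```text
clock: 45.65
position: [0.5083, 0.137, 0.2073]
ee_rot: [-0.0, 1.0, -0.018, -0.0]
force: [0.7, -1.1, -0.2]
grip_width: 0.0216
grip_force: 35.0
```

>>> arm_command([
  [[-13, 27, 0], [0, 0, 0]],
  [[-9, 18, 0], [0, 0, 0]],
  [[-4.5, 9, 0], [0, 0, 0]],
  [[0, 0, 0], [0, 0, 0]],
  [[0, 0, 0], [0, 0, 0]],
])

```text
clock: 46.07
position: [0.4814, 0.0861, 0.2078]
ee_rot: [-0.0, 1.0, -0.018, 0.0]
force: [0.3, 0.4, -2.0]
grip_width: 0.0213
grip_force: 35.0
```

>>> arm_command([
  [[0, 0, 15], [0, 0, 0]],
  [[0, 0, 25], [0, 0, 0]],
  [[0, 0, 15], [0, 0, 0]],
  [[0, 0, 8], [0, 0, 0]],
  [[0, 0, 0], [0, 0, 0]],
])

```text
clock: 46.48
position: [0.4808, 0.0858, 0.1431]
ee_rot: [0.001, 1.0, -0.018, -0.001]
force: [0.6, -0.5, -1.9]
grip_width: 0.0214
grip_force: 35.0
```

>>> arm_command([
  [[0, 0, 0], [0, 0, 0]],
  [[0, 0, 0], [0, 0, 0]],
])

```text
clock: 46.65
position: [0.4818, 0.0856, 0.1453]
ee_rot: [-0.0, 1.0, -0.018, 0.001]
force: [0.2, -1.1, -1.7]
grip_width: 0.021
grip_force: 35.0
```

```bash
python3 - <<'E'
from w import *
goto(.4813,.085,.1348)
E
```

```text
[0.4818 0.0856 0.1453] yaw_y -92.05 tilt 0.06 shift [-0.5  0.6 10.5] q [-1.03  0.37  0.95  2.03 -0.38  0.93 -1.48]
```

Lower, release, rise and pull back toward the tray side, then check everything.

>>> arm_command([
  [[0, 0, 4], [0, 0, 0]],
  [[0, 0, 3], [0, 0, 0]],
  [[0, 0, 1.5], [0, 0, 0]],
  [[0, 0, 1], [0, 0, 0]],
  [[0, 0, 0.5], [0, 0, 0]],
])

```text
clock: 47.07
position: [0.4813, 0.0851, 0.1347]
ee_rot: [0.0, 1.0, -0.018, 0.0]
force: [-4.3, -2.6, 12.6]
grip_width: 0.021
grip_force: 35.0
```

>>> arm_command([
  [[0, 0, 0], [0, 0, 0]],
  [[0, 0, 0], [0, 0, 0]],
  [[0, 0, 0], [0, 0, 0]],
  [[0, 0, 0], [0, 0, 0]],
  [[0, 0, 0], [0, 0, 0]],
], fingers=120)

```text
clock: 47.48
position: [0.4811, 0.0853, 0.1345]
ee_rot: [0.0, 1.0, -0.018, 0.0]
force: [-0.5, -0.3, -0.4]
grip_width: 0.0488
grip_force: 0.0
```

>>> arm_command([
  [[0, 0, -5], [0, 0, 0]],
  [[0, 0, -20], [0, 0, 0]],
  [[0, 0, -30], [0, 0, 0]],
  [[0, 0, -20], [0, 0, 0]],
  [[0, -17, 0], [0, 0, 0]],
])

```text
clock: 47.9
position: [0.4834, 0.1, 0.2134]
ee_rot: [-0.001, 1.0, -0.02, 0.002]
force: [-0.1, -0.4, 1.2]
grip_width: 0.0496
grip_force: 0.0
```

>>> arm_command([
  [[0, -34, 0], [0, 0, 0]],
  [[0, -34, 0], [0, 0, 0]],
  [[0, -34, 0], [0, 0, 0]],
  [[0, -34, 0], [0, 0, 0]],
  [[0, -34, 0], [0, 0, 0]],
])

```text
clock: 48.32
position: [0.4876, 0.274, 0.2099]
ee_rot: [-0.0, 1.0, -0.018, 0.0]
force: [0.2, 0.2, 0.6]
grip_width: 0.0496
grip_force: 0.0
```

>>> arm_command([
  [[0, -34, 0], [0, 0, 0]],
  [[0, -17, 0], [0, 0, 0]],
  [[0, 0, 0], [0, 0, 0]],
  [[0, 0, 0], [0, 0, 0]],
  [[0, 0, 0], [0, 0, 0]],
])

```text
clock: 48.73
position: [0.4899, 0.3217, 0.2097]
ee_rot: [0.0, 1.0, -0.019, 0.0]
force: [0.8, 0.7, -0.4]
grip_width: 0.0499
grip_force: 0.0
```

```bash
python3 - <<'E'
from w import *
for n in ["top","scene"]:
    a=dict(np.load(n+"0.npz")); c=vision.capture(n)
    if n=="scene": cv2.imwrite("pics/scene3.png",c["image"][:,:,::-1])
    for k in ("red","blue","yellow"): print(n,k,measure(a,(k,))[k][0],measure(c,(k,))[k][0])
    P=cloud(c);Z=P[...,2];m=(abs(Z-.073)<.01)&(P[...,1]<-.2)&(P[...,1]>-.45)&(P[...,0]>.3)&(P[...,0]<.65)
    print("box",rect(c,m,.073,15),measure(c,("mat",)))
print(sensors.read_state()["clock"])
E
```

```text
top red (array([480.3,  -3.6]), array([71. , 70.2]), -2.0) (array([480.5,  -3.4]), array([70. , 68.9]), -1.9)
top blue (array([483.3,  82.4]), array([68.3, 68.2]), 88.1) (array([482.8,  84. ]), array([67.2, 66.9]), -89.0)
top yellow (array([476.2, -89.7]), array([70.9, 70.9]), 86.1) (array([476. , -89.1]), array([71.2, 70.7]), 86.3)
box (array([ 473.2, -312.4]), array([219.4,  53.8]), 7.8) {'mat': ((array([ 475. , -313.6]), array([294.2, 124.4]), 8.4), 0)}
scene red (array([485. ,  -2.1]), array([71.2, 69.9]), 88.4) (array([485.9,  -1.5]), array([72. , 70.1]), 88.2)
scene blue (array([489. ,  86.5]), array([77.8, 74.2]), 89.5) (array([488.9,  87.7]), array([75.9, 74.5]), 88.4)
scene yellow (array([481.3, -87.9]), array([69. , 68.3]), -3.5) (array([481.4, -86.9]), array([69.2, 69.1]), -3.3)
box (array([ 478.2, -309.8]), array([225.2,  63.3]), 7.8) {'mat': ((array([ 479.2, -311.3]), array([298.2, 126.9]), 8.4), 0)}
48.8333
```

View pics/scene3.png

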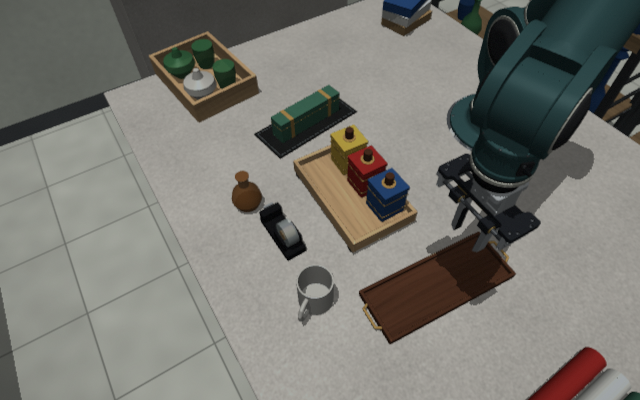

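The caddies at (350,148), (367,170) and (388,193) are within 2 mm of their starting places, and the box at (306,115) is within 2 mm of the mat's centre. The bystanders haven't moved and the arm is clear, so I'm handing it in.

```bash
python3 -c "
from workcell import arm
print(arm.sign_off())"
```

```text
the job is handed in; nothing more can be done
None
```

The job is handed in: the last camera check put the gift box upright within about 2 mm of the mat's centre and along it, and all three caddies back within about 2 mm of their starting places. The bystanders looked untouched, it took about 49 s of robot time, and no verdict came back.

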